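# Photograph a batch of paint tins for the stock list

### The job

Photograph the paint tins waiting on the bench, all in one picture: take the glue bottle off the photo board and stand it upright in the blue tray, stand each tin upright on a round mark of its own on the board, then press the camera's shutter button to its halfway stop and keep it there for about a second so that it focuses, and then press it fully down. When the picture is taken, let the button up and put the tins away, standing upright in the black crate, without knocking the other things on the bench about.

Things in the scene. Friction and masses are not known exactly. Their poses are not given: they have to be found in the camera images.
- stand: photo stand, fixed. White board 6 mm thick on the bench, x -135 to 135, y -40 to 370 mm; upright white background 170 mm high at y 362 to 370; compact camera on a column, body 118 (x) x 36 (y) mm from z 46 to 112 mm, centred on the origin, lens out to y 45. Origin: on the bench under the camera's middle; +y is the way the lens looks, z up
- shutter_top (a point): centre of the upper face of the red shutter button (19 mm diameter), which stands 14 mm above the camera's top when up and about 6 mm when fully down; it lies at stand x = 40, y = 0 mm and is pressed straight down
- shutter_half (a joint): first-stage travel of the shutter button, m: 0 up, 0.004 at the halfway stop. The force grows from about 1 N to 3 N. Springs back
- shutter_full (a joint): second-stage travel of the shutter button, beyond the halfway stop, m: 0 to 0.004 (picture taken, end stop). It starts to give only at about 8 N and needs about 11 N at the end, so any steady push of about 4 to 7 N rests on the halfway stop. Springs back
- mark0 (a point): centre of round mark 0 printed on the board: a 72 mm dark ring with a small cross in it, at stand x = -80 mm, y = 230 mm, on the board's upper face (6 mm above the bench). The three marks lie in a row across the camera's view, 80 mm apart
- mark1 (a point): centre of round mark 1 printed on the board: a 72 mm dark ring with a small cross in it, at stand x = 0 mm, y = 230 mm, on the board's upper face (6 mm above the bench). The three marks lie in a row across the camera's view, 80 mm apart
- mark2 (a point): centre of round mark 2 printed on the board: a 72 mm dark ring with a small cross in it, at stand x = 80 mm, y = 230 mm, on the board's upper face (6 mm above the bench). The three marks lie in a row across the camera's view, 80 mm apart
- tin_green: small round paint tin, 56 mm diameter (58 mm over the rims), 62 mm high to its lid, about 0.2 kg, bare steel with a white label and a green lid and label band. Origin: centre of its underside, z up. It starts standing upright on the bench. It may be absent (None)
- tin_ochre: small round paint tin, 56 mm diameter (58 mm over the rims), 62 mm high to its lid, about 0.2 kg, bare steel with a white label and an ochre yellow lid and label band. Origin: centre of its underside, z up. It starts standing upright on the bench. It may be absent (None)
- tin_maroon: small round paint tin, 56 mm diameter (58 mm over the rims), 62 mm high to its lid, about 0.2 kg, bare steel with a white label and a dark red lid and label band. Origin: centre of its underside, z up. It starts standing upright on the bench. It may be absent (None)
- glue: glue bottle, white with a blue label and a red nozzle, 54 mm diameter and straight up to 112 mm, its nozzle ending at 143 mm, about 0.25 kg. Origin: centre of its underside, z up. It starts upright on the photo board, right in front of the lens
- tray: shallow blue plastic tray, fixed, 190 (x) x 90 (y) mm outside, walls 3 mm thick and 14 mm high, floor 3 mm thick. Origin: underside centre, on the bench; z up. A spare glue bottle stands in its +x end; the -x end, away from it, is free
- crate: black vented plastic crate, fixed, open at the top, 300 (x) x 200 (y) x 78 mm high outside, walls and floor 5 mm thick. Origin: underside centre, on the bench; z up. Empty at the start; three tins fit in a row along its x
- glue_spare: bystander: a second glue bottle of the same make and size, standing in the +x end of the tray; leave it alone. Origin: centre of its underside
- tape: bystander: roll of yellow masking tape lying flat, 90 mm diameter, 36 mm high; leave it alone. Origin: centre of its underside
- brush: bystander: paint brush lying flat on the bench beside the tray, beyond the crate; leave it alone
Mind the look-alikes: they are no part of the job. What is shaped like the tin_maroon but pink or purple is not meant.

How it is judged:
By the outcome, as a careful person would: the job done as asked, in the order asked, and still so for the second after the job is handed in, with the robot touching nothing.
Of tin_green, tin_ochre, tin_maroon only 2 to 3 are there at a start; the rules pass over those that are not, and their reading is None.
At some moment in a run one of tin_green, tin_ochre, tin_maroon may be knocked a few centimetres aside while the robot is not near it.
It also fails if it takes over 210 s, if anything falls off the work surface, if the arm or the gripper's body presses on something with over 40 N, if the wrist force passes 120 N, or if a joint passes its speed limit or range.

### The arm

A 6-joint arm with a two-finger parallel gripper is mounted at the origin on the work surface. World frame = base frame: x ahead of the robot, y to its left, z up, the work surface at z = 0. Lengths are in mm, angles in rad, forces in N, time in s.
With the tool pointing down it reaches from about 250 to 850 mm from the base axis. Payload 12.5 kg.
Tool frame: the origin (TCP) lies at the very end of the fingers, on their centre line; the grasp point (between the pads) lies 19 mm behind it; z points along the fingers, y is the direction in which the jaws open and shut (so a half turn about z gives the same grasp; the last joint's range is limited). The gripper opens to 93 mm and grips with 3 to 60 N. Pads are 15 mm wide; open, the fingers measure 128 mm over their backs; the gripper's body (75 mm by 188 mm) begins 65 mm behind the grasp point.
Start: joints at [-1.414, 0.351, 1.652, -0, 1.139, -0.085], TCP at [131.718, -533.98, 218.633] pointing down, gripper open.
Joint ranges: [-2.75, 2.75], [-0.79, 2.1], [0.01, 2.65], [-1.57, 4.71], [0.07, 3.14], [-2.87, 2.87]. Speed limits (rad/s): [2.22, 2.22, 2.79, 3.14, 3.14, 3.14].

### API

Orientations are given as a unit quaternion [w, x, y, z].
In Python, from rig import get_state, vision, r gives the robot as it stands. The module is installed in compiled form; this text tells all that it offers.
- The arm moves only by the tool drive_tool, never from a script. Its argument "motion" is text: rows parted by semicolons, each of 7 numbers parted by spaces: the shift along the tool's x, y, z in units of 25 mm (1.0 is 25 mm), then the turn, a rotation vector about the tool's x, y, z in units of 6 degrees (1.0 is 6 degrees), then the gripper command: -1 is shut, 1 is fully open, values between are in proportion. A call has 1 to 20 rows; each row shifts and turns the commanded pose from where the row before left it, along the tool's axes as they then stand; what a row does not reach is not made up. A row lasts 1/12 s, in which the tool goes at most 41.7 mm and 7.16 degrees, less where a joint would pass 70% of its speed; a pose out of reach is approached as far as the arm can. A call is refused whole if a number of a shift passes 1 or a number of a turn 1, either way. A call with a gripper value outside its range is refused whole. The fingers move at their own pace and stop on an object; "newtons" is the grip in N (left out, the last holds). Time passes only in rows, so rows that do not move let the fingers close. It gives the time, the measured TCP pose, the force and the opening at its end, in the units of the state.
- get_state(): the state, without advancing time (a new reading comes with each control period).
- vision.read_camera(name): name is "scene" or "top"; returns the picture (400x640x3 uint8, blue, green, red); there is no depth.
- vision.camera_info(name): a dict with "fx", "fy", "cx", "cy" (pixels), "position" and "orientation" of the camera in the world. Camera axes: x right, y down, z forward; pixel columns grow to the right and rows downward; lengths in mm; the calibration is good to about 2 mm. A picture is of the moment at which its call begins. camera_info takes no time and is no camera call.
- r.job_done(): hands the job in, once; it reports no verdict.
The state is a dict: "clock": time; "qpos": joint angles; "joint_velocities": joint speeds; "tau": joint torques, N m; "position": TCP position; "ee_rot": TCP orientation; "contact_force": force on the tool from outside, world axes, zero at the start; "wrist_torque": the same for the moment, N m; "finger_gap": finger opening in mm.
Only numpy, scipy, OpenCV 4.12 (cv2) and the standard library are available. Lean on these libraries where they do the work, as an engineer would, in place of code of your own. Each camera call takes 0.05 s, during which the arm holds its last target.

## Working session

There is one attempt and no reset: what is moved stays moved. The work goes in short steps, Python scripts to look and compute and a tool call to move; the robot and the scene stay as the last step left them, time stands still between calls to the robot, and variables do not carry over. Pictures are saved under pics/ and viewed, and the job is handed in when it is done.

Besides the shell and the picture viewer there is one more tool, called as name(argument=value, ...), one argument or row to a line, values as JSON. drive_tool: Moves the arm, as the interface text tells. Its arguments: {"type":"object","properties":{"motion":{"type":"string"},"newtons":{"type":"number"}},"required":["motion"]}

```bash
mkdir -p pics
python3 - <<'E'
from rig import get_state, vision, r
import cv2
for n in ("scene","top"):
    print(n,vision.camera_info(n)); cv2.imwrite(f"pics/{n}0.png",vision.read_camera(n))
s=get_state();print(s)
E
```

```text
scene {'fx': 493.5768071318119, 'fy': 493.5768071318119, 'cx': 310.2565482359755, 'cy': 192.7156796978187, 'position': array([1087.16821807,  599.40111531,  931.89419498]), 'orientation': array([-0.13980909,  0.33501317,  0.86087119, -0.35653945])}
top {'fx': 376.89632574452565, 'fy': 376.89632574452565, 'cx': 318.45029835203735, 'cy': 200.2609889709076, 'position': array([369.2107772 , -10.23687318, 930.68900707]), 'orientation': array([ 0.07155368, -0.68011265,  0.72600813, -0.07238126])}
{'clock': 0.1, 'qpos': array([-1.41357717e+00,  3.51179608e-01,  1.65235203e+00,  3.31023504e-05,
        1.13910943e+00, -8.46052119e-02]), 'joint_velocities': array([-2.29996479e-03, -8.50372396e-04, -1.37706776e-03, -1.63939271e-04,
        4.79475706e-04, -6.90939229e-05]), 'tau': array([ 4.31953085e-04, -4.98026383e+01, -2.85705042e+01,  7.00090500e-02,
        2.38534907e-02, -3.16392459e-05]), 'position': array([ 131.69245242, -533.68248503,  218.159836  ]), 'ee_rot': array([-5.24404778e-04,  9.92699723e-01,  1.20610884e-01, -4.00885101e-06]), 'contact_force': array([-1.16100049, -0.40824436,  0.87355038]), 'wrist_torque': array([-0.06075603, -0.02167184, -0.01104343]), 'finger_gap': 93.22299819594464}
```

View pics/scene0.png

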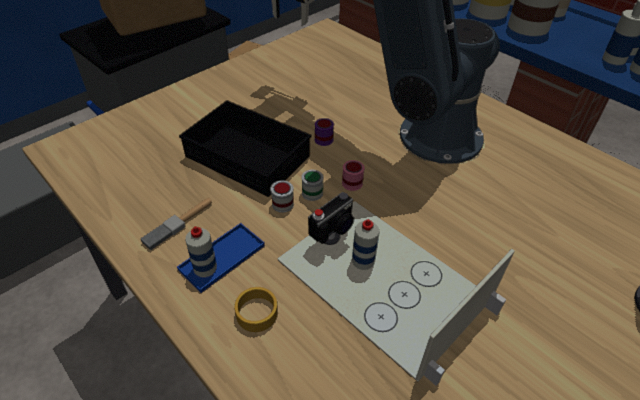

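View pics/top0.png

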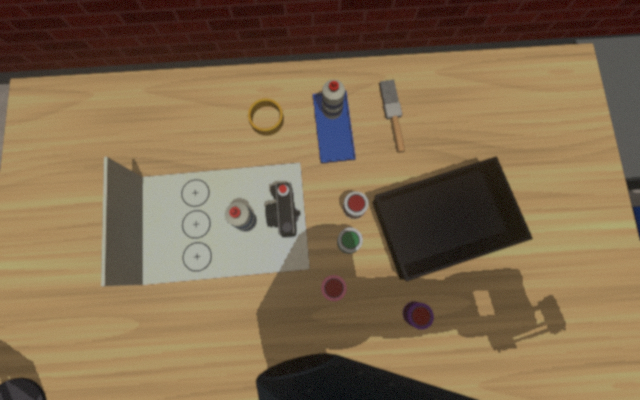

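```bash
cat > h.py <<'E'
import numpy as np, cv2
from scipy.spatial.transform import Rotation as R
from rig import get_state, vision, r
def cam(n):
    i=vision.camera_info(n); q=i["orientation"]
    return i, R.from_quat([q[1],q[2],q[3],q[0]]).as_matrix()
def ray(n,u,v,z):
    i,M=cam(n); d=M@np.array([(u-i["cx"])/i["fx"],(v-i["cy"])/i["fy"],1])
    p=i["position"]; return p+d*(z-p[2])/d[2]
def proj(n,P):
    i,M=cam(n); c=M.T@(np.asarray(P,float)-i["position"])
    return np.array([i["fx"]*c[0]/c[2]+i["cx"],i["fy"]*c[1]/c[2]+i["cy"]])
def blobs(img,kind,mina=15):
    h=cv2.cvtColor(img,cv2.COLOR_BGR2HSV);H,S,V=cv2.split(h)
    if kind=="red": m=((H<8)|(H>170))&(S>140)&(V>50)
    if kind=="green": m=(H>60)&(H<90)&(S>90)
    if kind=="blue": m=(H>100)&(H<125)&(S>150)&(V>60)
    if kind=="yellow": m=(H>15)&(H<30)&(S>190)
    n,l,st,c=cv2.connectedComponentsWithStats(m.astype(np.uint8))
    return [(np.round(c[k],1),int(st[k,4]),st[k,:4]) for k in range(1,n) if st[k,4]>=mina]
def tri(a,b):
    A=[];B=[]
    out=np.zeros((3,3));o=np.zeros(3)
    for n,(u,v) in (("scene",a),("top",b)):
        i,M=cam(n);d=M@np.array([(u-i["cx"])/i["fx"],(v-i["cy"])/i["fy"],1]);d/=np.linalg.norm(d)
        Q=np.eye(3)-np.outer(d,d);out+=Q;o+=Q@i["position"]
    return np.linalg.solve(out,o)
E
python3 - <<'E'
from h import *
t=cv2.imread("pics/top0.png");s=cv2.imread("pics/scene0.png")
for k in("red","green","blue","yellow"):
    for n,im in(("top",t),("scene",s)):
        for b in blobs(im,k):
            if n=="top" and b[0][1]<75: continue
            print(n,k,b[0],b[1],b[2])
cv2.imwrite("pics/ca.png",np.hstack([cv2.resize(t[170:335,160:460],None,fx=2,fy=2,interpolation=2)]))
cv2.imwrite("pics/cb.png",cv2.resize(s[110:360,170:440],None,fx=2.3,fy=2.3,interpolation=2))
E
```

```text
top red [333.3  85.6] 68 [329  81   9  10]
top red [282.3 188.2] 35 [280 185   6   7]
top red [355.9 202.6] 168 [349 196  15  14]
top red [234.4 211.8] 71 [230 207  10  10]
top red [333.6 287.7] 177 [326 280  16  16]
top red [420.8 315.7] 213 [413 308  16  17]
scene red [281.7 187.6] 122 [275 183  15  10]
scene red [318.3 211.8] 45 [315 209   8   7]
scene red [367.3 224.4] 77 [363 220  10  10]
scene red [195.8 231.4] 89 [191 226  11  12]
top green [354.7 238. ] 40 [352 233   6  12]
scene green [312.  176.4] 122 [305 172  15  10]
scene green [312.  192.7] 55 [303 189  19   7]
top blue [637.6 214.8] 60 [635 208   5  20]
scene blue [461.7  12.3] 108 [454   0  17  18]
scene blue [594.3  11.2] 415 [569   0  52  23]
scene blue [577.8  48.1] 4104 [492  11 148  85]
scene blue [ 93.8 106.6] 71 [ 87 100  16  14]
scene blue [225.2 255.4] 1641 [178 227  86  63]
scene yellow [254.  297.1] 163 [238 290  36  21]
scene yellow [264.9 324.3] 99 [254 315  22  17]
scene yellow [243.8 324.1] 47 [237 317  14  14]
```

View pics/ca.png

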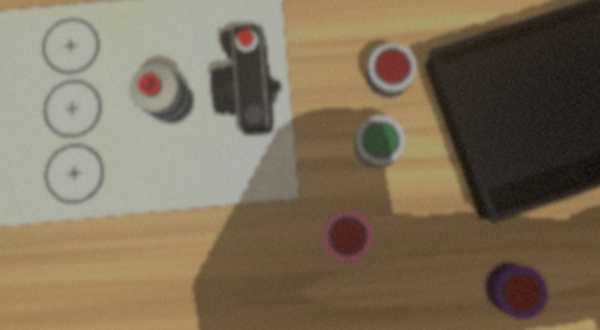

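View pics/cb.png

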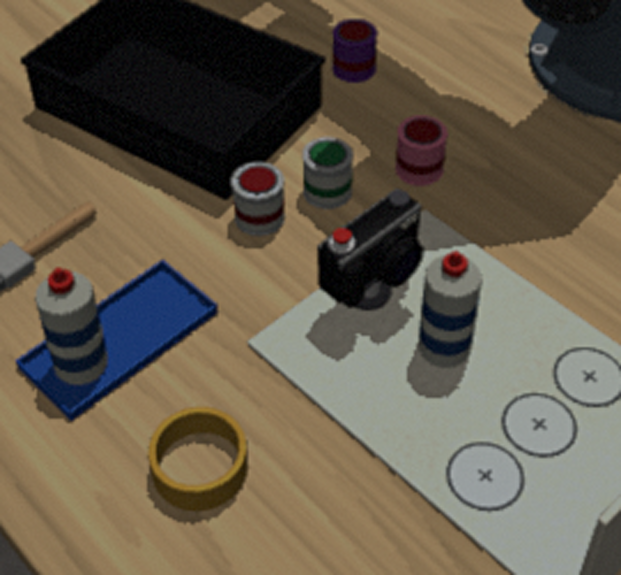

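Run:
```python
from h import *
np.set_printoptions(precision=1,suppress=True)
t=cv2.imread("pics/top0.png");s=cv2.imread("pics/scene0.png")
def ringc(im,n,u,v,w=19):
    g=cv2.cvtColor(im,cv2.COLOR_BGR2GRAY).astype(float)
    sub=g[int(v)-w:int(v)+w+1,int(u)-w:int(u)+w+1]
    m=(sub<0.72*np.median(sub)).astype(np.uint8)
    nn,l,st,c=cv2.connectedComponentsWithStats(m)
    k=1+np.argmax(st[1:,2]*st[1:,3]); pts=cv2.findNonZero((l==k).astype(np.uint8))
    (cx,cy),ax,a=cv2.fitEllipse(cv2.convexHull(pts)); return cx+int(u)-w,cy+int(v)-w,ax
for u,v in((195,192.5),(196,224),(197,256.5)):
    try: e=ringc(t,"top",u,v); print("top",e,ray("top",e[0],e[1],6))
    except Exception as x: print(x)
    print("  cross",ray("top",u,v,6))
for u,v in((380.9,316.5),(404.3,294.3),(426.1,273.5)):
    try: e=ringc(s,"scene",u,v,21); print("scene",e,ray("scene",e[0],e[1],6))
    except Exception as x: print(x)
    print("  cross",ray("scene",u,v,6))
print("shutter",ray("top",282.3,188.2,125),ray("scene",318.3,211.8,125),tri((318.3,211.8),(282.3,188.2)))
print("glue",ray("top",234.4,211.8,140+6),ray("scene",367.3,224.4,140+6),tri((367.3,224.4),(234.4,211.8)))
print("spare",tri((195.8,231.4),(333.3,85.6)))
print("maroon",ray("top",355.9,202.6,61),ray("scene",281.7,187.6,61),tri((281.7,187.6),(355.9,202.6)))
print("green",ray("top",350,239.5,61),ray("scene",312,176.4,61))
print("pink",ray("top",333.6,287.7,61),"purple",ray("top",420.8,315.7,61))
for p in((498,158),(530,238),(402,278),(374,194)): print("crate rim",p,ray("top",*p,78))
for p in((314,95),(346,92),(355,160),(321,163)): print("tray",p,ray("top",*p,14))
print("tape",ray("top",266,115,36))
for p in((386,82),(402,150)): print("brush",ray("top",*p,10))
```

```text
OpenCV(4.12.0) /io/opencv/modules/imgproc/src/shapedescr.cpp:361: error: (-201:Incorrect size of input array) There should be at least 5 points to fit the ellipse in function 'fitEllipseNoDirect'

  cross [600.7 291.6   6. ]
OpenCV(4.12.0) /io/opencv/modules/imgproc/src/shapedescr.cpp:361: error: (-201:Incorrect size of input array) There should be at least 5 points to fit the ellipse in function 'fitEllipseNoDirect'

  cross [520.3 289.    6. ]
OpenCV(4.12.0) /io/opencv/modules/imgproc/src/shapedescr.cpp:361: error: (-201:Incorrect size of input array) There should be at least 5 points to fit the ellipse in function 'fitEllipseNoDirect'

  cross [440.2 286.5   6. ]
scene (380.584285736084, 316.8295669555664, (29.350664138793945, 34.29433059692383)) [600.8 292.9   6. ]
  cross [599.7 292.8   6. ]
scene (404.0906524658203, 294.4453544616699, (27.18583869934082, 33.24536895751953)) [520.8 290.7   6. ]
  cross [520.2 290.7   6. ]
scene (425.9702625274658, 273.6298522949219, (25.179676055908203, 32.26491928100586)) [440.8 288.4   6. ]
  cross [440.2 288.4   6. ]
shutter [567.9  60.9 125. ] [567.   61.8 125. ] [567.5  61.4 125.1]
glue [518.2 162.6 146. ] [528.9 172.4 146. ] [520.3 165.5 133.7]
spare [802.2 -68.4 131.4]
maroon [ 537.5 -104.7   61. ] [ 536.9 -103.8   61. ] [ 537.2 -104.3   61. ]
green [451.9 -83.7  61. ] [452.4 -82.6  61. ]
pink [346.4 -38.1  61. ] purple [ 273.7 -226.3   61. ]
crate rim (498, 158) [ 619.1 -446.2   78. ]
crate rim (530, 238) [ 427.2 -487.7   78. ]
crate rim (402, 278) [ 357.9 -190.2   78. ]
crate rim (374, 194) [ 551.7 -146.4   78. ]
tray (314, 95) [842.1 -24.1  14. ]
tray (346, 92) [ 845.  -108.9   14. ]
tray (355, 160) [ 656.7 -116.8   14. ]
tray (321, 163) [654.5 -30.2  14. ]
tape [784.  101.5  36. ]
brush [ 868.7 -218.    10. ]
brush [ 676.6 -239.6   10. ]
```

Add to h.py:
```python
def plan(*targets):
    """targets: (x,y,z,psi_deg or None). prints, per leg, the turn (units) then shift in tool units after the turn"""
    s=get_state(); q=s["ee_rot"]; M=R.from_quat([q[1],q[2],q[3],q[0]]).as_matrix(); p=s["position"]
    psi=np.degrees(np.arctan2(M[1,0],M[0,0])); tilt=np.degrees(np.arccos(-M[2,2]))
    print("now",np.round(p,1),"psi %.1f tilt %.2f gap %.1f t %.1f F"%(psi,tilt,s["finger_gap"],s["clock"]),np.round(s["contact_force"],1),"q",np.round(s["qpos"],2))
    for x,y,z,a in targets:
        a=psi if a is None else a
        turn=-((a-psi+180)%360-180)/6
        c,sn=np.cos(np.radians(a)),np.sin(np.radians(a))
        d=np.array([x,y,z])-p
        sh=np.array([c*d[0]+sn*d[1], sn*d[0]-c*d[1], -d[2]])/25
        print(" to",(x,y,z,a),"turn %.2f"%turn,"shift",np.round(sh,2))
        p=np.array([x,y,z]);psi=a
```

```text
(no output)
```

drive_tool(
  motion="0 0 -0.9 0 0 -1 1;0 0 -0.9 0 0 -1 1;0 0 0 0 0 -1 1;0 0 0 0 0 -1 1;0 0 0 0 0 -1 1;0 0 0 0 0 -1 1;0 0 0 0 0 -1 1;0 0 0 0 0 -1 1;0 0 0 0 0 -1 1;0 0 0 0 0 -1 1;0 0 0 0 0 -1 1;0 0 0 0 0 -1 1;0 0 0 0 0 -0.93 1",
)

```text
clock: 1.18
position: [131.7, -533.8, 263.3]
ee_rot: [-0.0, 0.696, 0.718, 0.0]
contact_force: [0.6, 0.4, -0.7]
finger_gap: 93.1
```

Run:
```python
from h import *
plan((520.3,165.5,240,91.6),(520.3,165.5,82,91.6))
```

```text
now [ 131.7 -533.8  263.3] psi 91.7 tilt 0.04 gap 93.1 t 1.2 F [ 0.6  0.4 -0.7] q [-1.41  0.31  1.6   0.    1.24 -1.44]
 to (520.3, 165.5, 240, 91.6) turn 0.02 shift [27.53 16.32  0.93]
 to (520.3, 165.5, 82, 91.6) turn -0.00 shift [0.   0.   6.32]
```

drive_tool(
  motion="1 0.6 0 0 0 0 1;1 0.6 0 0 0 0 1;1 0.6 0 0 0 0 1;1 0.6 0 0 0 0 1;1 0.6 0 0 0 0 1;1 0.6 0 0 0 0 1;1 0.6 0 0 0 0 1;1 0.6 0 0 0 0 1;1 0.6 0 0 0 0 1;1 0.6 0 0 0 0 1;1 0.6 0 0 0 0 1;1 0.6 0 0 0 0 1;1 0.6 0 0 0 0 1;1 0.6 0 0 0 0 1;1 0.6 0 0 0 0 1;1 0.6 0 0 0 0 1;1 0.6 0 0 0 0 1;1 0.6 0 0 0 0 1;1 0.6 0 0 0 0 1;1 0.6 0 0 0 0 1",
)

```text
clock: 2.85
position: [419.4, -25.1, 263.5]
ee_rot: [-0.0, 0.698, 0.716, -0.0]
contact_force: [0.7, 0.0, -0.3]
finger_gap: 93.1
```

drive_tool(
  motion="1 0.6 0 0 0 0 1;1 0.6 0 0 0 0 1;1 0.6 0 0 0 0 1;1 0.6 0 0 0 0 1;1 0.6 0 0 0 0 1;1 0.6 0 0 0 0 1;1 0.6 0 0 0 0 1;0.5 0.1 0 0 0 0 1;0 0 0 0 0 0 1;0 0 0 0 0 0 1",
)

```text
clock: 3.68
position: [521.3, 163.3, 263.2]
ee_rot: [-0.0, 0.698, 0.716, -0.001]
contact_force: [0.1, -0.6, 0.1]
finger_gap: 92.9
```

Run:
```python
from h import *
plan((520.3,165.5,82,91.6))
cv2.imwrite("pics/s1.png",vision.read_camera("scene"))
cv2.imwrite("pics/t1.png",vision.read_camera("top"))
```

```text
now [521.3 163.3 263.2] psi 91.5 tilt 0.07 gap 92.9 t 3.7 F [ 0.1 -0.6  0.1] q [ 0.22  0.3   1.61 -0.    1.23  0.19]
 to (520.3, 165.5, 82, 91.6) turn -0.02 shift [ 0.09 -0.04  7.25]
```

View pics/s1.png

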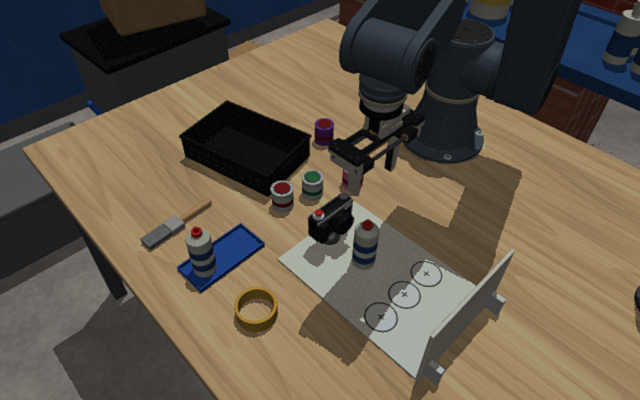

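Run:
```python
from h import *
print(proj("scene",(521.3,163.3,263)),proj("scene",(520,165,149)),proj("top",(521,163,263)))
im=cv2.imread("pics/t1.png");cv2.imwrite("pics/t1c.png",im)
```

```text
[371.50491647 180.49215635] [367.71825589 219.42234872] [219.67755439 199.15393797]
```

View pics/t1c.png

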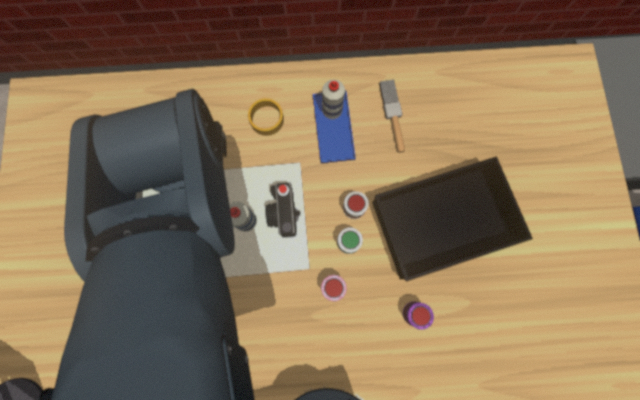

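drive_tool(
  motion="0.09 -0.04 0.9 0 0 0 1;0 0 1 0 0 0 1;0 0 1 0 0 0 1;0 0 1 0 0 0 1;0 0 1 0 0 0 1;0 0 1 0 0 0 1;0 0 0.8 0 0 0 1;0 0 0.5 0 0 0 1;0 0 0 0 0 0 -0.2;0 0 0 0 0 0 -1;0 0 0 0 0 0 -1;0 0 0 0 0 0 -1;0 0 0 0 0 0 -1;0 0 0 0 0 0 -1;0 0 0 0 0 0 -1",
  newtons=25,
)

```text
clock: 5.03
position: [520.9, 165.8, 84.1]
ee_rot: [0.0, 0.698, 0.716, 0.0]
contact_force: [-1.6, 0.2, 4.2]
finger_gap: 53.6
```

drive_tool(
  motion="0 0 -0.3 0 0 0 -1;0 0 -0.8 0 0 0 -1;0 0 -1 0 0 0 -1;0 0 -1 0 0 0 -1;0 0 -1 0 0 0 -1;0 0 -1 0 0 0 -1;0 0 -1 0 0 0 -1;0 0 -0.3 0 0 0 -1;0 0 0 0 0 0 -1",
)

```text
clock: 5.78
position: [521.5, 165.9, 245.4]
ee_rot: [0.001, 0.698, 0.716, 0.001]
contact_force: [0.0, 0.1, -2.4]
finger_gap: 53.5
```

Run:
```python
from h import *
plan((697,-72,240,91.6),(697,-72,82,91.6))
cv2.imwrite("pics/s2.png",vision.read_camera("scene"))
```

```text
now [521.5 165.9 245.4] psi 91.4 tilt 0.20 gap 53.5 t 5.8 F [ 0.   0.1 -2.4] q [0.22 0.32 1.63 0.   1.19 0.2 ]
 to (697, -72, 240, 91.6) turn -0.03 shift [-9.71  6.75  0.22]
 to (697, -72, 82, 91.6) turn -0.00 shift [0.   0.   6.32]
```

View pics/s2.png

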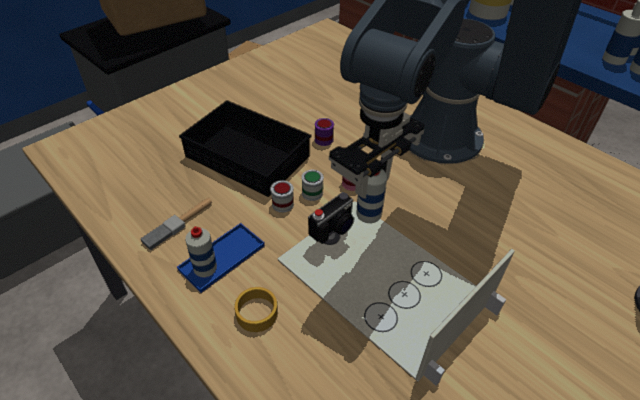

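drive_tool(
  motion="-0.4 0.3 0 0 0 0 -1;-0.8 0.55 0 0 0 0 -1;-0.9 0.6 0 0 0 0 -1;-0.9 0.6 0 0 0 0 -1;-0.9 0.6 0 0 0 0 -1;-0.9 0.6 0 0 0 0 -1;-0.9 0.6 0 0 0 0 -1;-0.9 0.6 0 0 0 0 -1;-0.9 0.6 0 0 0 0 -1;-0.9 0.6 0 0 0 0 -1;-0.7 0.6 0 0 0 0 -1;-0.4 0.4 0 0 0 0 -1;-0.21 0.2 0 0 0 0 -1;0 0 0 0 0 0 -1;0 0 0 0 0 0 -1",
)

```text
clock: 7.08
position: [697.6, -72.6, 242.2]
ee_rot: [-0.001, 0.698, 0.716, -0.001]
contact_force: [-0.4, 0.6, -2.1]
finger_gap: 53.6
```

Run:
```python
from h import *
plan((697,-72,82,91.6))
cv2.imwrite("pics/s3.png",vision.read_camera("scene"))
```

```text
now [697.6 -72.6 242.2] psi 91.4 tilt 0.13 gap 53.6 t 7.1 F [-0.4  0.6 -2.1] q [-0.17  0.62  1.17  0.    1.35 -0.19]
 to (697, -72, 82, 91.6) turn -0.03 shift [ 0.02 -0.02  6.41]
```

View pics/s3.png

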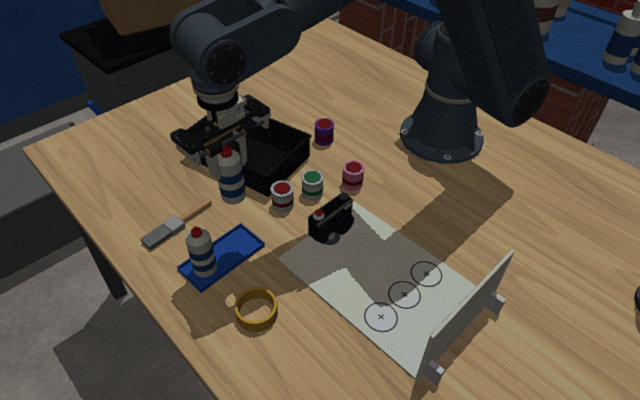

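drive_tool(
  motion="0 0 0.5 0 0 0 -1;0 0 1 0 0 0 -1;0 0 1 0 0 0 -1;0 0 1 0 0 0 -1;0 0 1 0 0 0 -1;0 0 1 0 0 0 -1;0 0 0.5 0 0 0 -1;0 0 0.2 0 0 0 -1;0 0 0 0 0 0 -1;0 0 0 0 0 0 -1",
)

```text
clock: 7.97
position: [698.6, -72.5, 89.8]
ee_rot: [0.001, 0.698, 0.716, 0.0]
contact_force: [0.4, 0.2, -2.5]
finger_gap: 53.7
```

drive_tool(
  motion="0 0 0.12 0 0 0 -1;0 0 0.12 0 0 0 -1;0 0 0.06 0 0 0 -1;0 0 0 0 0 0 -1;0 0 0 0 0 0 -1",
)

```text
clock: 8.38
position: [698.2, -72.7, 81.4]
ee_rot: [0.0, 0.698, 0.716, 0.0]
contact_force: [0.1, -0.1, -2.2]
finger_gap: 53.8
```

drive_tool(
  motion="0 0 0.04 0 0 0 -1;0 0 0 0 0 0 -1",
)

```text
clock: 8.55
position: [698.3, -72.8, 81.2]
ee_rot: [0.0, 0.698, 0.716, 0.0]
contact_force: [-2.9, 0.2, 5.0]
finger_gap: 54.1
```

drive_tool(
  motion="0 0 0.03 0 0 0 -1;0 0 0 0 0 0 -1",
)

```text
clock: 8.72
position: [698.3, -72.8, 81.1]
ee_rot: [0.0, 0.698, 0.716, 0.0]
contact_force: [-5.5, -0.1, 9.4]
finger_gap: 54.0
```

Contact on the floor of the tray: release and rise.

drive_tool(
  motion="0 0 -0.03 0 0 0 -0.1;0 0 0 0 0 0 0.2;0 0 0 0 0 0 0.4;0 0 0 0 0 0 0.45;0 0 0 0 0 0 0.45;0 0 -0.3 0 0 0 0.45;0 0 -0.6 0 0 0 0.45;0 0 -1 0 0 0 0.45;0 0 -1 0 0 0 0.45;0 0 -1 0 0 0 0.45;0 0 -1 0 0 0 0.45;0 0 -1 0 0 0 0.45;0 0 -0.3 0 0 0 0.45;0 0 0 0 0 0 0.45",
)

```text
clock: 9.88
position: [698.9, -72.8, 237.7]
ee_rot: [0.002, 0.698, 0.716, 0.001]
contact_force: [0.6, 0.1, 0.5]
finger_gap: 67.3
```

Run:
```python
from h import *
s=vision.read_camera("scene");t=vision.read_camera("top")
for n,im in(("top",t),("scene",s)):
    for k in("red","green"):
        for b in blobs(im,k):
            if n=="top" and b[0][1]<75: continue
            print(n,k,b[0],b[1],ray(n,*b[0],61))
cv2.imwrite("pics/s4.png",s);cv2.imwrite("pics/t4.png",t)
plan((452,-83,240,-14))
```

```text
top red [421.6 314. ] 145 [ 277.19421108 -228.46946566   61.        ]
scene red [324.  123.2] 79 [ 273.17328074 -225.30750875   61.        ]
scene red [353.4 166.5] 108 [345.95531248 -36.91406946  61.        ]
scene red [281.7 187.6] 123 [ 536.8895619  -103.77090168   61.        ]
scene red [234.4 206.5] 79 [ 664.00849435 -131.15699897   61.        ]
scene red [318.4 212.1] 39 [526.2529891   20.05793513  61.        ]
scene red [195.9 231.9] 88 [ 777.83360841 -125.77039034   61.        ]
scene green [311.9 176.2] 117 [452.1243274  -83.28281897  61.        ]
scene green [311.7 192.7] 55 [493.40617109 -39.29169409  61.        ]
now [697.7 -72.6 234. ] psi 91.4 tilt 0.07 gap 67.7 t 10.0 F [-0.1 -0.1  0.3] q [-0.17  0.62  1.19 -0.    1.33 -0.2 ]
 to (452, -83, 240, -14) turn 17.57 shift [-9.44  2.78 -0.24]
```

View pics/s4.png

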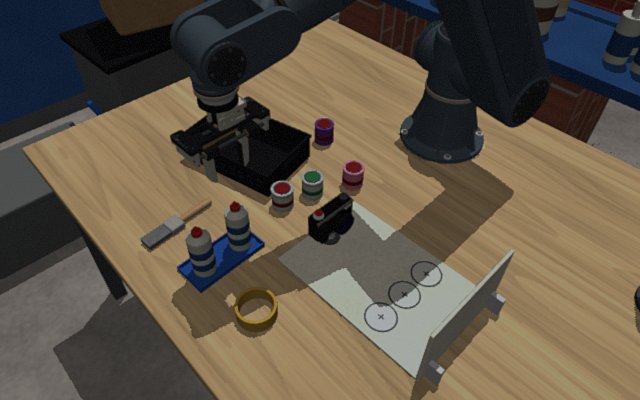

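View pics/t4.png

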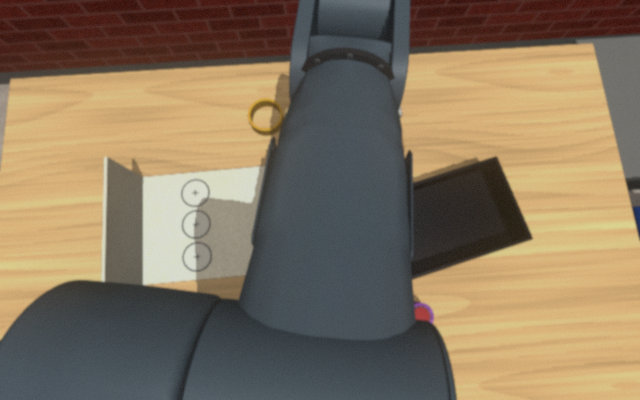

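drive_tool(
  motion="0 0 0 0 0 1 1;0 0 0 0 0 1 1;0 0 0 0 0 1 1;0 0 0 0 0 1 1;0 0 0 0 0 1 1;0 0 0 0 0 1 1;0 0 0 0 0 1 1;0 0 0 0 0 1 1;0 0 0 0 0 1 1;0 0 0 0 0 1 1;0 0 0 0 0 1 1;0 0 0 0 0 1 1;0 0 0 0 0 1 1;0 0 0 0 0 1 1;0 0 0 0 0 1 1;0 0 0 0 0 1 1;0 0 0 0 0 1 1;0 0 0 0 0 0.57 1",
)

```text
clock: 11.48
position: [697.4, -72.6, 232.7]
ee_rot: [-0.0, 0.992, -0.125, -0.002]
contact_force: [0.1, -0.1, -0.1]
finger_gap: 92.6
```

drive_tool(
  motion="-0.5 0.1 0 0 0 0 1;-1 0.3 0 0 0 0 1;-1 0.3 0 0 0 0 1;-1 0.3 0 0 0 0 1;-1 0.3 0 0 0 0 1;-1 0.3 0 0 0 0 1;-1 0.3 0 0 0 0 1;-1 0.3 0 0 0 0 1;-1 0.3 0 0 0 0 1;-0.8 0.3 0 0 0 0 1;-0.14 0 0 0 0 0 1;0 0 0 0 0 0 1;0 0 0 0 0 0 1",
)

```text
clock: 12.57
position: [452.6, -83.5, 234.6]
ee_rot: [-0.0, 0.993, -0.122, -0.0]
contact_force: [0.1, 0.6, 0.0]
finger_gap: 92.7
```

Run:
```python
from h import *
plan((452.2,-83.1,28,-14))
s=vision.read_camera("scene");cv2.imwrite("pics/s5.png",s)
```

```text
now [452.6 -83.5 234.6] psi -14.0 tilt 0.04 gap 92.7 t 12.6 F [0.1 0.6 0. ] q [-0.28  0.17  1.85  0.    1.12  1.53]
 to (452.2, -83.1, 28, -14) turn 0.00 shift [-0.02 -0.01  8.26]
```

View pics/s5.png

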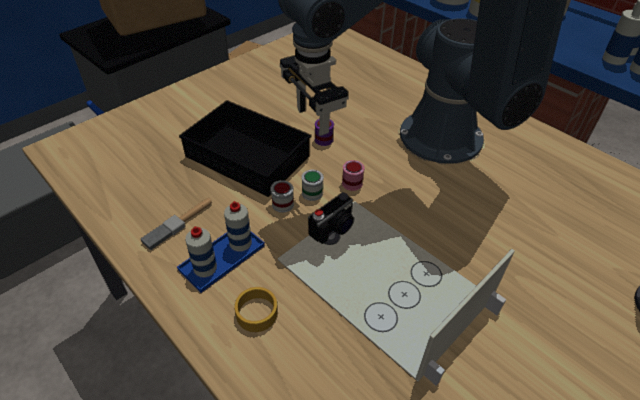

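drive_tool(
  motion="0 0 1 0 0 0 1;0 0 1 0 0 0 1;0 0 1 0 0 0 1;0 0 1 0 0 0 1;0 0 1 0 0 0 1;0 0 1 0 0 0 1;0 0 1 0 0 0 1;0 0 0.8 0 0 0 1;0 0 0.4 0 0 0 1;0 0 0 0 0 0 0.2;0 0 0 0 0 0 -1;0 0 0 0 0 0 -1;0 0 0 0 0 0 -1;0 0 0 0 0 0 -1;0 0 0 0 0 0 -1;0 0 0 0 0 0 -1",
)

```text
clock: 13.95
position: [452.5, -83.7, 30.7]
ee_rot: [0.0, 0.993, -0.122, 0.001]
contact_force: [-1.6, -0.3, 6.0]
finger_gap: 55.8
```

drive_tool(
  motion="0 0 -0.3 0 0 0 -1;0 0 -1 0 0 0 -1;0 0 -1 0 0 0 -1;0 0 -1 0 0 0 -1;0 0 -1 0 0 0 -1;0 0 -1 0 0 0 -1;0 0 -1 0 0 0 -1;0 0 -1 0 0 0 -1",
)

```text
clock: 14.62
position: [451.6, -83.4, 214.3]
ee_rot: [-0.0, 0.993, -0.122, -0.0]
contact_force: [0.1, 0.2, -1.3]
finger_gap: 55.8
```

drive_tool(
  motion="0 0 0 0 0 -1 -1;0 0 0 0 0 -1 -1;0 0 0 0 0 -1 -1;0 0 0 0 0 -1 -1;0 0 0 0 0 -1 -1;0 0 0 0 0 -1 -1;0 0 0 0 0 -1 -1;0 0 0 0 0 -1 -1;0 0 0 0 0 -1 -1;0 0 0 0 0 -1 -1;0 0 0 0 0 -1 -1;0 0 0 0 0 -1 -1;0 0 0 0 0 -1 -1;0 0 0 0 0 -1 -1;0 0 0 0 0 -1 -1;0 0 0 0 0 -1 -1;0 0 0 0 0 -1 -1;0 0 0 0 0 -0.6 -1",
)

```text
clock: 16.12
position: [451.8, -83.4, 213.0]
ee_rot: [-0.0, 0.695, 0.719, -0.0]
contact_force: [-0.1, -0.4, -2.5]
finger_gap: 55.5
```

Run:
```python
from h import *
plan((440.4,287.8,215,91.6))
```

```text
now [451.8 -83.4 213. ] psi 91.9 tilt 0.02 gap 55.5 t 16.1 F [-0.1 -0.4 -2.5] q [-0.28  0.19  1.88  0.    1.07 -0.32]
 to (440.4, 287.8, 215, 91.6) turn 0.06 shift [14.86 -0.04 -0.08]
```

drive_tool(
  motion="0.5 0 0 0 0 0.06 -1;1 0 0 0 0 0 -1;1 0 0 0 0 0 -1;1 0 0 0 0 0 -1;1 0 0 0 0 0 -1;1 0 0 0 0 0 -1;1 0 0 0 0 0 -1;1 0 0 0 0 0 -1;1 0 0 0 0 0 -1;1 0 0 0 0 0 -1;1 0 0 0 0 0 -1;1 0 0 0 0 0 -1;1 0 0 0 0 0 -1;1 0 0 0 0 0 -1;1 -0.04 0 0 0 0 -1;0.36 0 0 0 0 0 -1;0 0 0 0 0 0 -1;0 0 0 0 0 0 -1;0 0 0 0 0 0 -1",
)

```text
clock: 17.7
position: [442.9, 286.8, 212.7]
ee_rot: [0.0, 0.7, 0.715, -0.0]
contact_force: [-0.7, -0.4, -2.7]
finger_gap: 55.7
```

Run:
```python
from h import *
plan((440.4,287.8,40,91.6))
```

```text
now [442.9 286.8 212.7] psi 91.2 tilt 0.03 gap 55.7 t 17.7 F [-0.7 -0.4 -2.7] q [ 0.49  0.32  1.72 -0.    1.11  0.47]
 to (440.4, 287.8, 40, 91.6) turn -0.06 shift [ 0.04 -0.1   6.91]
```

drive_tool(
  motion="0.04 -0.1 0.5 0 0 -0.06 -1;0 0 1 0 0 0 -1;0 0 1 0 0 0 -1;0 0 1 0 0 0 -1;0 0 1 0 0 0 -1;0 0 1 0 0 0 -1;0 0 0.8 0 0 0 -1;0 0 0.4 0 0 0 -1;0 0 0 0 0 0 -1;0 0 0 0 0 0 -1;0 0 0 0 0 0 -1",
)

```text
clock: 18.62
position: [441.3, 288.9, 46.4]
ee_rot: [0.0, 0.697, 0.717, 0.001]
contact_force: [-0.8, 0.7, -1.7]
finger_gap: 55.7
```

Run:
```python
from h import *
plan((440.4,287.8,37,91.6))
```

```text
now [441.3 288.9  46.4] psi 91.6 tilt 0.11 gap 55.7 t 18.6 F [-0.8  0.7 -1.7] q [ 0.49  0.56  1.84 -0.    0.75  0.46]
 to (440.4, 287.8, 37, 91.6) turn -0.00 shift [-0.04 -0.04  0.38]
```

drive_tool(
  motion="-0.04 -0.04 0.15 0 0 0 -1;0 0 0.12 0 0 0 -1;0 0 0.06 0 0 0 -1;0 0 0 0 0 0 -1;0 0 0 0 0 0 -1",
)

```text
clock: 19.03
position: [439.5, 287.8, 36.9]
ee_rot: [-0.0, 0.697, 0.717, 0.0]
contact_force: [-0.7, -0.3, -1.9]
finger_gap: 55.5
```

drive_tool(
  motion="0 0 0.04 0 0 0 -1;0 0 0 0 0 0 -1;0 0 0.03 0 0 0 -1;0 0 0 0 0 0 -1",
)

```text
clock: 19.37
position: [439.6, 287.8, 36.7]
ee_rot: [0.0, 0.697, 0.717, 0.0]
contact_force: [-7.4, -4.2, 21.7]
finger_gap: 55.7
```

drive_tool(
  motion="0 0 -0.04 0 0 0 -1;0 0 0 0 0 0 0.2;0 0 0 0 0 0 0.6;0 0 0 0 0 0 0.6;0 0 0 0 0 0 0.6;0 0 -0.3 0 0 0 0.6;0 0 -0.8 0 0 0 0.6;0 0 -1 0 0 0 0.6;0 0 -1 0 0 0 1;0 0 -1 0 0 0 1;0 0 -1 0 0 0 1;0 0 -1 0 0 0 1;0 0 -1 0 0 0 1",
)

```text
clock: 20.45
position: [439.3, 287.6, 215.4]
ee_rot: [0.0, 0.697, 0.717, 0.0]
contact_force: [0.7, -0.3, -0.3]
finger_gap: 92.7
```

Run:
```python
from h import *
s=vision.read_camera("scene");t=vision.read_camera("top")
for n,im in(("top",t),("scene",s)):
    for k in("red","green"):
        for b in blobs(im,k):
            if n=="top" and b[0][1]<75: continue
            print(n,k,b[0],b[1],ray(n,*b[0],61),ray(n,*b[0],67))
cv2.imwrite("pics/s6.png",s);cv2.imwrite("pics/t6.png",t)
plan((537.2,-104.3,215,91.6))
```

```text
top red [333.3  85.5] 69 [840.45412238 -73.43679044  61.        ] [837.20300612 -73.00077308  67.        ]
top red [338.9 128. ] 68 [726.22717424 -78.8896803   61.        ] [723.76411174 -78.41604336  67.        ]
top red [282.3 188.3] 34 [583.48501076  66.59467431  61.        ] [582.006729    66.06461209  67.        ]
top red [356.  202.6] 167 [ 537.50193279 -104.90081657   61.        ] [ 536.3408891  -104.24772833   67.        ]
top red [333.5 287.5] 184 [346.82895781 -37.95060383  61.        ] [346.98337038 -37.75940631  67.        ]
top red [420.7 315.6] 206 [ 273.93769423 -226.07674994   61.        ] [ 274.59498494 -224.58766677   67.        ]
scene red [324.  123.2] 79 [ 273.17328074 -225.30750875   61.        ] [ 278.78127498 -219.62570288   67.        ]
scene red [353.4 166.5] 108 [345.95531248 -36.91406946  61.        ] [351.06187704 -32.53019467  67.        ]
scene red [281.7 187.6] 123 [ 536.8895619  -103.77090168   61.        ] [540.68069056 -98.9264187   67.        ]
scene red [234.4 206.3] 81 [ 663.60970463 -131.6985742    61.        ] [ 666.52779858 -126.66168435   67.        ]
scene red [318.4 211.8] 42 [525.5802651   19.34255255  61.        ] [529.44930883  23.338849    67.        ]
scene red [195.8 231.4] 89 [ 777.1614085  -127.21131039   61.        ] [ 779.29719131 -122.20533541   67.        ]
scene green [430.2 256.7] 199 [435.89784301 284.83091465  61.        ] [440.38475115 286.99813682  67.        ]
scene green [425.  274.8] 69 [483.11774061 307.41749299  61.        ] [487.27932865 309.42910559  67.        ]
now [440.9 288.6 217.9] psi 91.6 tilt 0.38 gap 92.9 t 20.6 F [-0.1  0.  -1.2] q [0.49 0.31 1.72 0.   1.11 0.46]
 to (537.2, -104.3, 215, 91.6) turn 0.00 shift [-15.82   3.41   0.11]
```

View pics/s6.png

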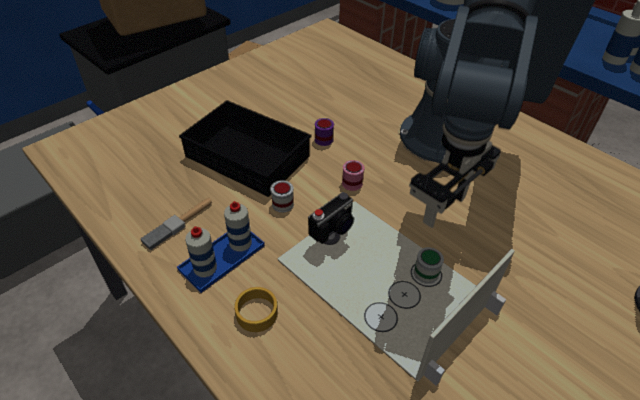

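View pics/t6.png

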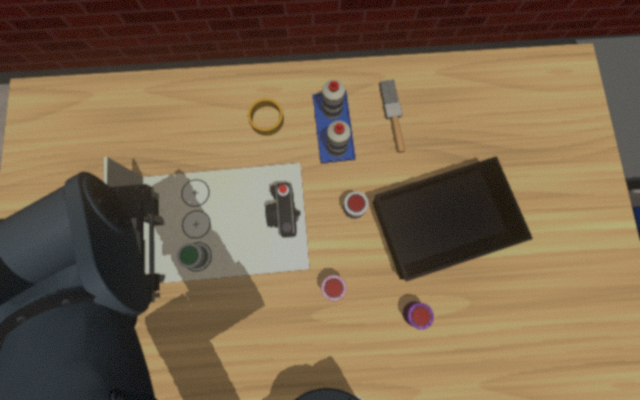

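drive_tool(
  motion="-0.5 0.1 0 0 0 0 1;-1 0.2 0 0 0 0 1;-1 0.2 0 0 0 0 1;-1 0.2 0 0 0 0 1;-1 0.2 0 0 0 0 1;-1 0.2 0 0 0 0 1;-1 0.2 0 0 0 0 1;-1 0.2 0 0 0 0 1;-1 0.2 0 0 0 0 1;-1 0.2 0 0 0 0 1;-1 0.2 0 0 0 0 1;-1 0.2 0 0 0 0 1;-1 0.2 0 0 0 0 1;-1 0.2 0 0 0 0 1;-1 0.3 0 0 0 0 1;-1 0.3 0 0 0 0 1;-0.32 0.11 0 0 0 0 1;0 0 0 0 0 0 1;0 0 0 0 0 0 1",
)

```text
clock: 22.13
position: [535.1, -105.0, 212.8]
ee_rot: [-0.001, 0.697, 0.717, -0.0]
contact_force: [-0.6, 0.4, -0.6]
finger_gap: 93.0
```

Run:
```python
from h import *
s=vision.read_camera("scene")
for b in blobs(s,"red"): print(b[0],b[1],ray("scene",*b[0],61))
plan((537.2,-104.3,29,91.6))
cv2.imwrite("pics/s7.png",s)
```

```text
[324.  123.2] 79 [ 273.17328074 -225.30750875   61.        ]
[353.3 166.5] 107 [346.14997563 -37.09216137  61.        ]
[280.8 186.1] 76 [ 535.06148754 -109.45524865   61.        ]
[234.4 206.5] 81 [ 664.00849435 -131.15699897   61.        ]
[318.6 212. ] 42 [525.67434134  20.14410704  61.        ]
[195.8 231.6] 92 [ 777.49863649 -126.69706783   61.        ]
now [ 535.1 -104.4  213. ] psi 91.6 tilt 0.08 gap 92.8 t 22.2 F [ 0.   0.3 -0.2] q [-0.28  0.35  1.67  0.    1.12 -0.31]
 to (537.2, -104.3, 29, 91.6) turn 0.00 shift [0.   0.08 7.36]
```

View pics/s7.png

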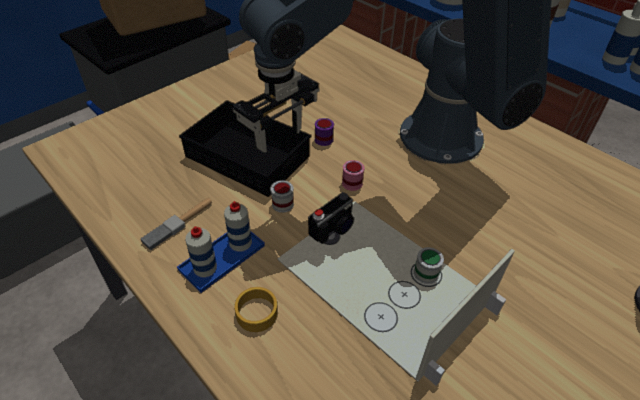

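drive_tool(
  motion="0 0.08 1 0 0 0 1;0 0 1 0 0 0 1;0 0 1 0 0 0 1;0 0 1 0 0 0 1;0 0 1 0 0 0 1;0 0 1 0 0 0 1;0 0 0.8 0 0 0 1;0 0 0.5 0 0 0 1;0 0 0 0 0 0 0.5;0 0 0 0 0 0 0;0 0 0 0 0 0 -1;0 0 0 0 0 0 -1;0 0 0 0 0 0 -1;0 0 0 0 0 0 -1;0 0 0 0 0 0 -1;0 0 0 0 0 0 -1",
)

```text
clock: 23.52
position: [537.9, -105.2, 31.8]
ee_rot: [0.0, 0.697, 0.717, 0.0]
contact_force: [-2.5, 1.0, 6.2]
finger_gap: 55.7
```

drive_tool(
  motion="0 0 -0.3 0 0 0 -1;0 0 -1 0 0 0 -1;0 0 -1 0 0 0 -1;0 0 -1 0 0 0 -1;0 0 -1 0 0 0 -1;0 0 -1 0 0 0 -1;0 0 -1 0 0 0 -1;0 0 -1 0 0 0 -1",
)

```text
clock: 24.18
position: [537.4, -105.0, 215.2]
ee_rot: [-0.0, 0.697, 0.717, 0.0]
contact_force: [0.1, 0.1, -2.9]
finger_gap: 55.5
```

Run:
```python
from h import *
plan((600.4,292.4,215,91.6))
```

```text
now [ 537.4 -105.   215.2] psi 91.6 tilt 0.01 gap 55.5 t 24.2 F [ 0.1  0.1 -2.9] q [-0.28  0.35  1.66  0.    1.13 -0.31]
 to (600.4, 292.4, 215, 91.6) turn 0.00 shift [1.582e+01 2.960e+00 1.000e-02]
```

drive_tool(
  motion="0.5 0.1 0 0 0 0 -1;1 0.2 0 0 0 0 -1;1 0.2 0 0 0 0 -1;1 0.2 0 0 0 0 -1;1 0.2 0 0 0 0 -1;1 0.2 0 0 0 0 -1;1 0.2 0 0 0 0 -1;1 0.2 0 0 0 0 -1;1 0.2 0 0 0 0 -1;1 0.2 0 0 0 0 -1;1 0.2 0 0 0 0 -1;1 0.2 0 0 0 0 -1;1 0.2 0 0 0 0 -1;1 0.2 0 0 0 0 -1;1 0.2 0 0 0 0 -1;1 0.06 0 0 0 0 -1;0.32 0 0 0 0 0 -1;0 0 0 0 0 0 -1;0 0 0 0 0 0 -1;0 0 0 0 0 0 -1",
)

```text
clock: 25.85
position: [600.5, 291.2, 213.3]
ee_rot: [-0.0, 0.697, 0.717, -0.0]
contact_force: [-0.2, -0.5, -2.6]
finger_gap: 55.7
```

Run:
```python
from h import *
plan((600.4,292.4,46,91.6))
```

```text
now [600.5 291.2 213.3] psi 91.6 tilt 0.05 gap 55.7 t 25.9 F [-0.2 -0.5 -2.6] q [ 0.38  0.57  1.32 -0.    1.25  0.35]
 to (600.4, 292.4, 46, 91.6) turn -0.00 shift [ 0.05 -0.    6.69]
```

drive_tool(
  motion="0.05 0 0.5 0 0 0 -1;0 0 1 0 0 0 -1;0 0 1 0 0 0 -1;0 0 1 0 0 0 -1;0 0 1 0 0 0 -1;0 0 1 0 0 0 -1;0 0 0.7 0 0 0 -1;0 0 0.3 0 0 0 -1;0 0 0.1 0 0 0 -1;0 0 0 0 0 0 -1;0 0 0 0 0 0 -1",
)

```text
clock: 26.77
position: [601.3, 293.6, 49.8]
ee_rot: [0.0, 0.697, 0.717, 0.001]
contact_force: [0.5, 0.0, -2.0]
finger_gap: 55.8
```

Run:
```python
from h import *
plan((600.4,292.4,37.8,91.6))
```

```text
now [601.3 293.6  49.8] psi 91.6 tilt 0.10 gap 55.8 t 26.8 F [ 0.5  0.  -2. ] q [0.38 0.75 1.43 0.   0.95 0.36]
 to (600.4, 292.4, 37.8, 91.6) turn -0.00 shift [-0.05 -0.04  0.48]
```

drive_tool(
  motion="-0.05 -0.04 0.25 0 0 0 -1;0 0 0.15 0 0 0 -1;0 0 0.05 0 0 0 -1;0 0 0 0 0 0 -1;0 0 0 0 0 0 -1",
)

```text
clock: 27.18
position: [599.7, 292.2, 37.8]
ee_rot: [0.0, 0.697, 0.717, -0.0]
contact_force: [-3.2, -2.2, 2.8]
finger_gap: 55.4
```

drive_tool(
  motion="0 0 0.03 0 0 0 -1;0 0 0 0 0 0 -1",
)

```text
clock: 27.35
position: [599.7, 292.2, 37.8]
ee_rot: [0.0, 0.697, 0.717, -0.0]
contact_force: [-5.6, -2.8, 11.0]
finger_gap: 55.3
```

drive_tool(
  motion="0 0 -0.03 0 0 0 -1;0 0 0 0 0 0 0.2;0 0 0 0 0 0 0.6;0 0 0 0 0 0 0.6;0 0 0 0 0 0 0.6;0 0 -0.3 0 0 0 0.6;0 0 -0.8 0 0 0 0.6;0 0 -1 0 0 0 0.6;0 0 -1 0 0 0 0;0 0 -1 0 0 0 -1;0 0 -1 0 0 0 -1;0 0 -1 0 0 0 -1;0 0 -1 0 0 0 -1;0 0 0 0 0 0 -1",
)

```text
clock: 28.52
position: [601.5, 293.1, 221.0]
ee_rot: [0.002, 0.697, 0.717, 0.004]
contact_force: [0.0, -0.3, -0.1]
finger_gap: 39.0
```

Run:
```python
from h import *
s=vision.read_camera("scene");t=vision.read_camera("top")
for n,im in(("top",t),("scene",s)):
    for k in("red","green"):
        for b in blobs(im,k):
            if n=="top" and b[0][1]<75: continue
            print(n,k,b[0],b[1],ray(n,*b[0],67))
cv2.imwrite("pics/s8.png",s)
cv2.imwrite("pics/s8c.png",cv2.resize(s[180:260,280:400],None,fx=5,fy=5,interpolation=cv2.INTER_CUBIC))
cv2.imwrite("pics/t8c.png",cv2.resize(cv2.imread("pics/t6.png")[165:255,250:340],None,fx=6,fy=6,interpolation=cv2.INTER_CUBIC))
plan((567.2,61.3,215,91.6),(567.2,61.3,140,91.6))
```

```text
top red [333.4  85.5] 66 [837.18612808 -73.24981387  67.        ]
top red [338.9 128. ] 67 [723.76411174 -78.41604336  67.        ]
top red [282.1 188.1] 35 [582.52200099  66.51331931  67.        ]
top red [333.4 287.7] 181 [346.56378824 -37.50502273  67.        ]
top red [420.6 315.5] 198 [ 274.81895786 -224.39384167   67.        ]
scene red [343.5   4.7] 19 [-319.84846132 -732.90984123   67.        ]
scene red [359.5  12.5] 19 [-316.45031434 -641.62192694   67.        ]
scene red [370.8  17.1] 24 [-319.83590872 -585.03707756   67.        ]
scene red [348.9  18.9] 20 [-246.56634724 -631.31301889   67.        ]
scene red [368.   28.8] 20 [-241.34278743 -527.24883575   67.        ]
scene red [560.5 103.3] 77 [-319.59258647  192.61802446   67.        ]
scene red [550.5 113.4] 86 [-249.04741697  198.15143217   67.        ]
scene red [324.  123.2] 79 [ 278.78127498 -219.62570288   67.        ]
scene red [353.3 166.5] 109 [351.25519907 -32.70705961  67.        ]
scene red [234.5 206.3] 84 [ 666.34993759 -126.49886531   67.        ]
scene red [318.5 211.7] 43 [529.05030914  23.26309184  67.        ]
scene red [196.  231.6] 93 [ 779.29346229 -121.38453559   67.        ]
scene red [384.  301.1] 168 [600.54048306 293.64455865  67.        ]
scene green [430.3 256.7] 197 [440.22272823 287.14655295  67.        ]
scene green [425.1 274.7] 68 [486.9165238 309.4115309  67.       ]
now [599.9 292.4 216. ] psi 91.6 tilt 0.11 gap 30.9 t 28.6 F [-0.8  0.2 -0.3] q [0.38 0.57 1.32 0.   1.25 0.36]
 to (567.2, 61.3, 215, 91.6) turn 0.00 shift [-9.2  -1.57  0.04]
 to (567.2, 61.3, 140, 91.6) turn -0.00 shift [0. 0. 3.]
```

View pics/s8.png

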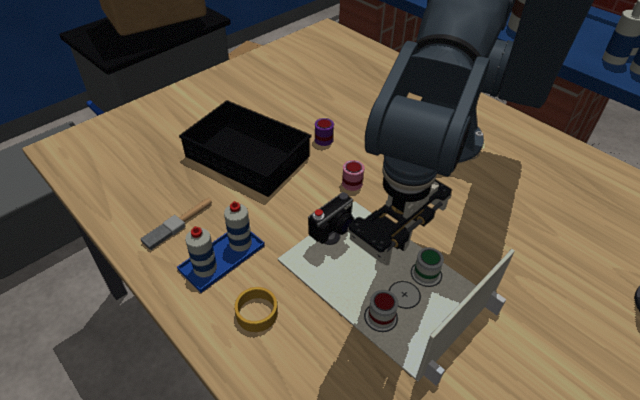

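View pics/s8c.png

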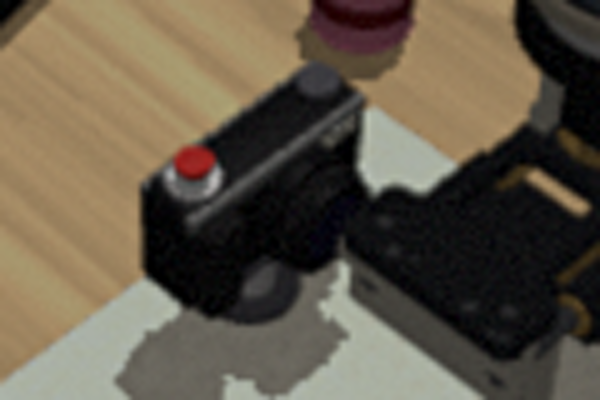

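View pics/t8c.png

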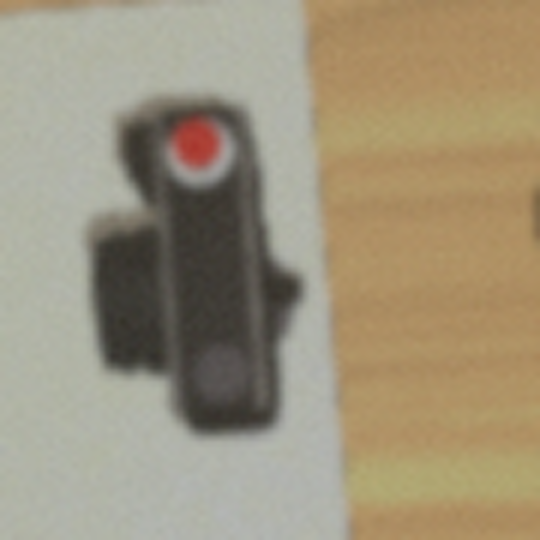

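drive_tool(
  motion="-0.5 -0.1 0 0 0 0 -1;-1 -0.2 0 0 0 0 -1;-1 -0.2 0 0 0 0 -1;-1 -0.2 0 0 0 0 -1;-1 -0.2 0 0 0 0 -1;-1 -0.2 0 0 0 0 -1;-1 -0.2 0 0 0 0 -1;-1 -0.2 0 0 0 0 -1;-1 -0.1 0 0 0 0 -1;-0.7 -0.17 0 0 0 0 -1;0 0 1 0 0 0 -1;0 0 1 0 0 0 -1;0 0 0.6 0 0 0 -1;0 0 0.3 0 0 0 -1;0 0 0 0 0 0 -1;0 0 0 0 0 0 -1",
)

```text
clock: 29.95
position: [561.7, 60.9, 142.3]
ee_rot: [-0.0, 0.697, 0.717, -0.0]
contact_force: [0.3, 0.8, 0.6]
finger_gap: 0.5
```

Run:
```python
from h import *
plan((567.2,61.3,130,91.6))
s=vision.read_camera("scene")
for k in("red","green"):
    for b in blobs(s,k): print(k,b[0],b[1],ray("scene",*b[0],67))
cv2.imwrite("pics/s9.png",s)
cv2.imwrite("pics/s9c.png",cv2.resize(s[150:350,260:480],None,fx=3,fy=3,interpolation=cv2.INTER_CUBIC))
```

```text
now [561.7  60.9 142.3] psi 91.6 tilt 0.04 gap 0.5 t 29.9 F [0.3 0.8 0.6] q [ 0.03  0.47  1.68 -0.    0.99 -0.  ]
 to (567.2, 61.3, 130, 91.6) turn 0.00 shift [0.01 0.22 0.49]
red [345.3   4.9] 38 [-323.87677985 -726.75944131   67.        ]
red [343.1  15.2] 31 [-252.43743116 -668.37896949   67.        ]
red [559.3 102.7] 117 [-319.86445838  188.59750267   67.        ]
red [552.6 115. ] 121 [-246.21736798  206.34192415   67.        ]
red [353.9 168.6] 48 [356.01033699 -25.96385374  67.        ]
red [234.5 206.4] 85 [ 666.54803299 -126.22992221   67.        ]
red [318.4 212.1] 39 [530.11739811  24.04930297  67.        ]
red [196.  231.7] 95 [ 779.46088403 -121.12938769   67.        ]
red [383.9 301. ] 240 [600.51247014 293.35022184  67.        ]
green [430.3 256.7] 198 [440.22272823 287.14655295  67.        ]
green [425.5 274.8] 68 [486.49484878 310.14785102  67.        ]
```

View pics/s9c.png

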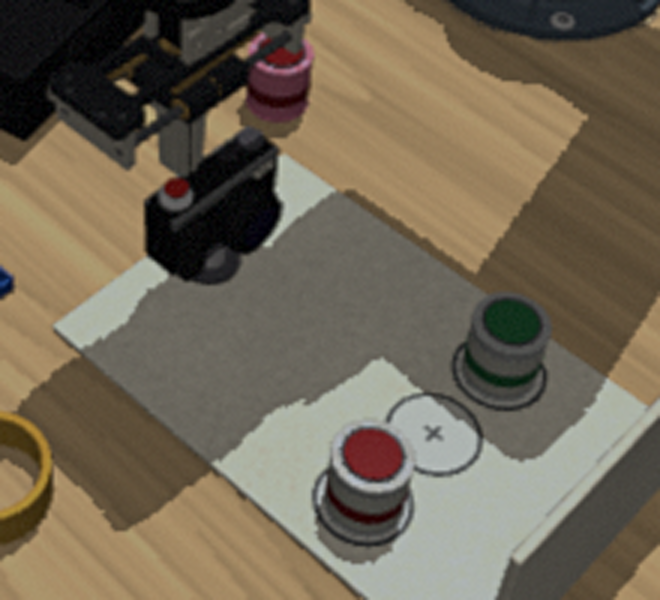

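drive_tool(
  motion="0 0.22 0.2 0 0 0 -1;0 0 0.2 0 0 0 -1;0 0 0.1 0 0 0 -1;0 0 0 0 0 0 -1;0 0 0 0 0 0 -1",
)

```text
clock: 30.42
position: [567.3, 61.3, 129.7]
ee_rot: [-0.0, 0.697, 0.717, -0.0]
contact_force: [0.5, -0.3, 0.1]
finger_gap: 0.2
```

drive_tool(
  motion="0 0 0.1 0 0 0 -1;0 0 0 0 0 0 -1",
)

```text
clock: 30.58
position: [567.3, 61.3, 127.1]
ee_rot: [-0.0, 0.697, 0.717, -0.0]
contact_force: [-0.2, 1.1, -0.2]
finger_gap: 0.1
```

drive_tool(
  motion="0 0 0.1 0 0 0 -1;0 0 0 0 0 0 -1",
)

```text
clock: 30.75
position: [567.5, 61.3, 124.7]
ee_rot: [0.0, 0.697, 0.717, 0.0]
contact_force: [-0.4, -0.1, 1.8]
finger_gap: 0.3
```

drive_tool(
  motion="0 0 0.06 0 0 0 -1;0 0 0 0 0 0 -1",
)

```text
clock: 30.92
position: [567.5, 61.3, 123.4]
ee_rot: [0.0, 0.697, 0.717, 0.0]
contact_force: [-0.3, 0.5, 2.7]
finger_gap: 0.7
```

drive_tool(
  motion="0 0 0.04 0 0 0 -1;0 0 0 0 0 0 -1",
)

```text
clock: 31.08
position: [567.5, 61.3, 122.4]
ee_rot: [0.0, 0.697, 0.717, 0.0]
contact_force: [-0.2, 0.3, 2.7]
finger_gap: 0.3
```

drive_tool(
  motion="0 0 0.02 0 0 0 -1;0 0 0 0 0 0 -1",
)

```text
clock: 31.25
position: [567.5, 61.3, 122.2]
ee_rot: [0.0, 0.697, 0.717, 0.0]
contact_force: [-1.4, -0.3, 5.8]
finger_gap: 0.6
```

drive_tool(
  motion="0 0 0 0 0 0 -1;0 0 0 0 0 0 -1;0 0 0 0 0 0 -1;0 0 0 0 0 0 -1;0 0 0 0 0 0 -1;0 0 0 0 0 0 -1;0 0 0 0 0 0 -1;0 0 0 0 0 0 -1;0 0 0 0 0 0 -1;0 0 0 0 0 0 -1;0 0 0 0 0 0 -1",
)

```text
clock: 32.17
position: [567.5, 61.3, 122.3]
ee_rot: [0.0, 0.697, 0.717, 0.0]
contact_force: [-1.4, 0.6, 5.9]
finger_gap: 0.6
```

drive_tool(
  motion="0 0 0.1 0 0 0 -1;0 0 0.08 0 0 0 -1;0 0 0 0 0 0 -1",
)

```text
clock: 32.42
position: [567.6, 61.3, 118.2]
ee_rot: [0.0, 0.697, 0.717, 0.0]
contact_force: [-3.1, 0.4, 9.8]
finger_gap: 0.8
```

drive_tool(
  motion="0 0 0.03 0 0 0 -1;0 0 0 0 0 0 -1",
)

```text
clock: 32.58
position: [567.6, 61.3, 118.0]
ee_rot: [0.0, 0.697, 0.717, 0.0]
contact_force: [-5.8, 0.3, 16.0]
finger_gap: 0.4
```

drive_tool(
  motion="0 0 0.03 0 0 0 -1;0 0 0 0 0 0 -1;0 0 0 0 0 0 -1",
)

```text
clock: 32.83
position: [567.7, 61.3, 117.8]
ee_rot: [0.0, 0.697, 0.717, 0.0]
contact_force: [-8.2, 0.1, 22.5]
finger_gap: 0.3
```

drive_tool(
  motion="0 0 -0.3 0 0 0 -1;0 0 -0.6 0 0 0 -1;0 0 -1 0 0 0 -1;0 0 -1 0 0 0 0;0 0 -1 0 0 0 1;0 0 0 0 0 0 1;0 0 0 0 0 0 1;0 0 0 0 0 0 1",
)

```text
clock: 33.5
position: [566.9, 61.2, 212.5]
ee_rot: [-0.0, 0.697, 0.717, -0.0]
contact_force: [-0.0, -0.4, -0.9]
finger_gap: 29.3
```

Run:
```python
from h import *
s=vision.read_camera("scene");t=vision.read_camera("top")
for n,im in(("top",t),("scene",s)):
    for k in("red","green"):
        for b in blobs(im,k):
            if b[0][1]>120: print(n,k,b[0],b[1],ray(n,*b[0],67))
print("button",tri((318.4,212.0),(282.2,188.2)))
cv2.imwrite("pics/s10.png",s)
plan((600.5,293.3,215,91.6),(600.5,293.3,38,91.6))
```

```text
top red [338.9 128. ] 68 [723.76411174 -78.41604336  67.        ]
top red [333.3 287.4] 189 [347.2292072  -37.32967566  67.        ]
top red [420.7 315.7] 201 [ 274.38511276 -224.56247023   67.        ]
scene red [353.4 166.5] 108 [351.06187704 -32.53019467  67.        ]
scene red [234.5 206.3] 84 [ 666.34993759 -126.49886531   67.        ]
scene red [318.3 212.1] 39 [530.29338923  23.88818267  67.        ]
scene red [195.9 231.6] 94 [ 779.46277922 -121.53958572   67.        ]
scene red [383.9 300.9] 240 [600.33444262 293.19326062  67.        ]
scene green [430.2 256.7] 196 [440.38475115 286.99813682  67.        ]
scene green [425.2 274.8] 68 [486.96553713 309.71660337  67.        ]
button [567.54119704  61.69632849 124.79091635]
now [566.8  61.3 212.1] psi 91.6 tilt 0.13 gap 37.2 t 33.6 F [ 0.5  0.  -0.4] q [ 0.03  0.39  1.6  -0.    1.14 -0.  ]
 to (600.5, 293.3, 215, 91.6) turn 0.00 shift [ 9.24  1.61 -0.12]
 to (600.5, 293.3, 38, 91.6) turn -0.00 shift [0.   0.   7.08]
```

View pics/s10.png

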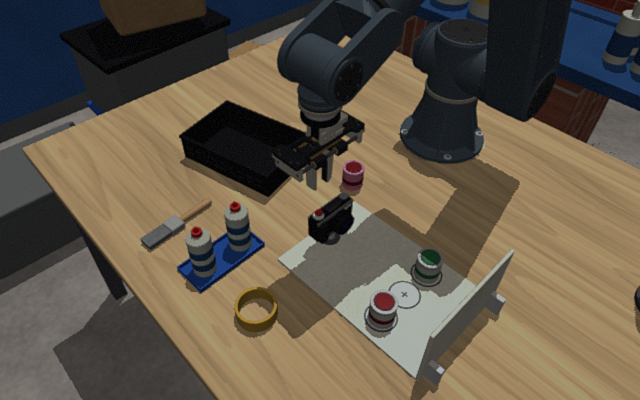

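drive_tool(
  motion="0.5 0.1 0 0 0 0 1;1 0.2 0 0 0 0 1;1 0.2 0 0 0 0 1;1 0.2 0 0 0 0 1;1 0.2 0 0 0 0 1;1 0.2 0 0 0 0 1;1 0.2 0 0 0 0 1;1 0.1 0 0 0 0 1;1 0.1 0 0 0 0 1;0.74 0.11 0 0 0 0 1;0 0 0 0 0 0 1;0 0 0 0 0 0 1;0 0 0 0 0 0 1",
)

```text
clock: 34.68
position: [600.8, 293.1, 212.8]
ee_rot: [-0.0, 0.697, 0.717, -0.001]
contact_force: [-0.6, -0.1, -1.6]
finger_gap: 92.7
```

Run:
```python
from h import *
s=vision.read_camera("scene")
for k in("red","green"):
    for b in blobs(s,k):
        if b[0][1]>120: print(k,b[0],b[1],ray("scene",*b[0],67))
cv2.imwrite("pics/s11.png",s)
plan((600.4,293.2,38,91.6))
```

```text
red [324.  123.2] 79 [ 278.78127498 -219.62570288   67.        ]
red [353.4 166.5] 108 [351.06187704 -32.53019467  67.        ]
red [234.5 206.4] 85 [ 666.54803299 -126.22992221   67.        ]
red [318.5 211.7] 43 [529.05030914  23.26309184  67.        ]
red [196.  231.7] 95 [ 779.46088403 -121.12938769   67.        ]
red [383.9 300.9] 171 [600.33444262 293.19326062  67.        ]
green [430.3 256.7] 200 [440.22272823 287.14655295  67.        ]
green [425.4 274.8] 66 [486.65174503 310.00410167  67.        ]
now [601.  292.7 213. ] psi 91.6 tilt 0.04 gap 92.6 t 34.7 F [ 0.2  0.2 -0.3] q [ 0.38  0.57  1.32 -0.    1.25  0.36]
 to (600.4, 293.2, 38, 91.6) turn -0.00 shift [ 0.02 -0.02  7.  ]
```

View pics/s11.png

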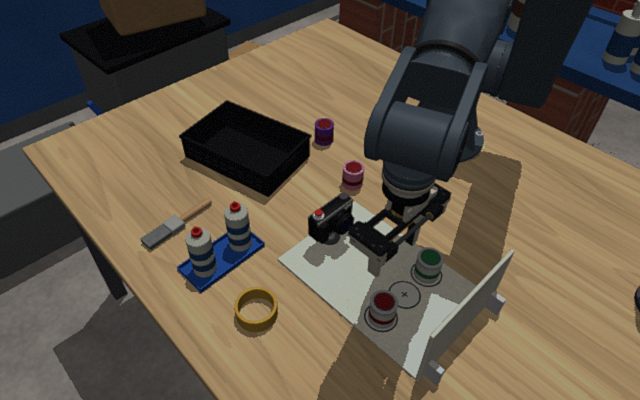

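Both tins are still on their marks (maroon at px 384,301; green at 430,257). I'll grasp maroon and lift it.

drive_tool(
  motion="0 0 0.8 0 0 0 1;0 0 1 0 0 0 1;0 0 1 0 0 0 1;0 0 1 0 0 0 1;0 0 1 0 0 0 1;0 0 1 0 0 0 1;0 0 0.8 0 0 0 1;0 0 0.3 0 0 0 1;0 0 0 0 0 0 0.5;0 0 0 0 0 0 0;0 0 0 0 0 0 -1;0 0 0 0 0 0 -1;0 0 0 0 0 0 -1;0 0 0 0 0 0 -1;0 0 0 0 0 0 -1;0 0 0 0 0 0 -1",
)

```text
clock: 36.07
position: [601.2, 293.4, 41.6]
ee_rot: [0.0, 0.697, 0.717, 0.0]
contact_force: [-2.5, -0.4, 7.4]
finger_gap: 55.7
```

drive_tool(
  motion="0 0 -0.3 0 0 0 -1;0 0 -1 0 0 0 -1;0 0 -1 0 0 0 -1;0 0 -1 0 0 0 -1;0 0 -1 0 0 0 -1;0 0 -1 0 0 0 -1;0 0 -1 0 0 0 -1;0 0 -1 0 0 0 -1",
)

```text
clock: 36.73
position: [600.8, 293.1, 224.7]
ee_rot: [-0.0, 0.697, 0.717, -0.0]
contact_force: [-0.1, -0.6, -4.1]
finger_gap: 55.8
```

Run:
```python
from h import *
t=cv2.imread("pics/t6.png")
g=cv2.cvtColor(t,cv2.COLOR_BGR2GRAY)[140:300,360:550]
m=(g<70).astype(np.uint8);n,l,st,c=cv2.connectedComponentsWithStats(m);k=1+np.argmax(st[1:,4]);print(st[k])
rc=cv2.minAreaRect(cv2.findNonZero((l==k).astype(np.uint8)));b=cv2.boxPoints(rc)+[360,140];print(b)
cv2.imwrite("pics/t6c.png",cv2.resize(t[140:300,350:550],None,fx=4,fy=3.7,interpolation=2))
plan((489,-318,215,102))
```

```text
[   12    17   159   123 12202]
[[369.36868286 196.35656738]
 [501.44221497 151.29618835]
 [531.01387024 237.97174072]
 [398.94033813 283.03211975]]
now [600.8 293.1 224.7] psi 91.6 tilt 0.02 gap 55.8 t 36.7 F [-0.1 -0.6 -4.1] q [ 0.38  0.56  1.31 -0.    1.27  0.36]
 to (489, -318, 215, 102) turn -1.73 shift [-22.98  -9.46   0.39]
```

View pics/t6c.png

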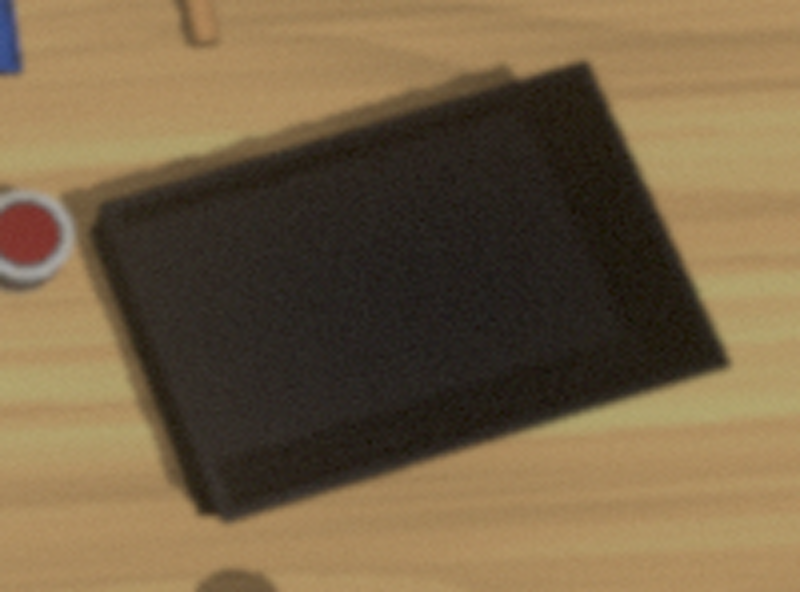

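Run:
```python
from h import *
C=np.array([ray("top",u,v,78)[:2] for u,v in((376,196),(497.5,156.8),(532.5,238.6),(405,280))]);print(C,C.mean(0))
for a in range(4): print(np.linalg.norm(C[a]-C[(a+1)%4]))
d=(C[1]+C[2]-C[0]-C[3]);d/=np.linalg.norm(d);print(d,np.degrees(np.arctan2(*-d[::-1])))
S=np.array([ray("scene",u,v,78)[:2] for u,v in((226,105),(310,146),(272,172),(181,138))]);print(S,S.mean(0))
for k in(-72,0,72): print(k,C.mean(0)+k*d)
```

```text
[[ 546.69186906 -150.51968987]
 [ 622.13595014 -445.47513361]
 [ 425.51919754 -493.088271  ]
 [ 353.18470857 -196.29244327]] [ 486.88293133 -321.34388444]
304.45118354426285
202.29967438782248
305.4832919380888
198.84709229513086
[ 0.24228988 -0.9702039 ] 104.02173052544086
[[ 442.70238831 -470.56895655]
 [ 387.20632873 -161.30004973]
 [ 529.07542828 -150.32196517]
 [ 625.87911873 -426.21078949]] [ 496.21581601 -302.10044023]
-72 [ 469.43805986 -251.48920342]
0 [ 486.88293133 -321.34388444]
72 [ 504.32780279 -391.19856545]
```

Run:
```python
from h import *
plan((503,-383,222,91.6),(503,-383,222,104))
```

```text
now [600.8 293.1 224.7] psi 91.6 tilt 0.02 gap 55.8 t 36.7 F [-0.1 -0.6 -4.1] q [ 0.38  0.56  1.31 -0.    1.27  0.36]
 to (503, -383, 222, 91.6) turn 0.00 shift [-26.93  -4.67   0.11]
 to (503, -383, 222, 104) turn -2.07 shift [0. 0. 0.]
```

drive_tool(
  motion="-0.5 -0.1 0 0 0 0 -1;-1 -0.17 0 0 0 0 -1;-1 -0.17 0 0 0 0 -1;-1 -0.17 0 0 0 0 -1;-1 -0.17 0 0 0 0 -1;-1 -0.17 0 0 0 0 -1;-1 -0.17 0 0 0 0 -1;-1 -0.17 0 0 0 0 -1;-1 -0.17 0 0 0 0 -1;-1 -0.17 0 0 0 0 -1;-1 -0.17 0 0 0 0 -1;-1 -0.17 0 0 0 0 -1;-1 -0.17 0 0 0 0 -1;-1 -0.17 0 0 0 0 -1;-1 -0.17 0 0 0 0 -1;-1 -0.17 0 0 0 0 -1;-1 -0.17 0 0 0 0 -1;-1 -0.17 0 0 0 0 -1;-1 -0.17 0 0 0 0 -1;-1 -0.17 0 0 0 0 -1",
)

```text
clock: 38.4
position: [530.3, -197.7, 222.3]
ee_rot: [-0.001, 0.697, 0.717, -0.0]
contact_force: [0.0, -1.6, -1.8]
finger_gap: 55.6
```

drive_tool(
  motion="-1 -0.17 0 0 0 0 -1;-1 -0.17 0 0 0 0 -1;-1 -0.17 0 0 0 0 -1;-1 -0.17 0 0 0 0 -1;-1 -0.17 0 0 0 0 -1;-1 -0.2 0 0 0 0 -1;-0.43 -0.3 0 0 0 0 -1;0 0 0 0 0 -0.7 -1;0 0 0 0 0 -0.7 -1;0 0 0 0 0 -0.67 -1;0 0 0 0 0 0 -1;0 0 0 0 0 0 -1",
)

```text
clock: 39.4
position: [501.8, -357.6, 222.7]
ee_rot: [-0.001, 0.616, 0.788, 0.0]
contact_force: [-1.1, 0.2, -3.0]
finger_gap: 55.3
```

Run:
```python
from h import *
plan((503,-383,46,104))
s=vision.read_camera("scene");cv2.imwrite("pics/s12.png",s)
```

```text
now [ 501.8 -357.6  222.7] psi 103.9 tilt 0.06 gap 55.3 t 39.4 F [-1.1  0.2 -3. ] q [-0.69  0.47  1.47  0.    1.21 -0.94]
 to (503, -383, 46, 104) turn -0.02 shift [-1.   -0.2   7.07]
```

View pics/s12.png

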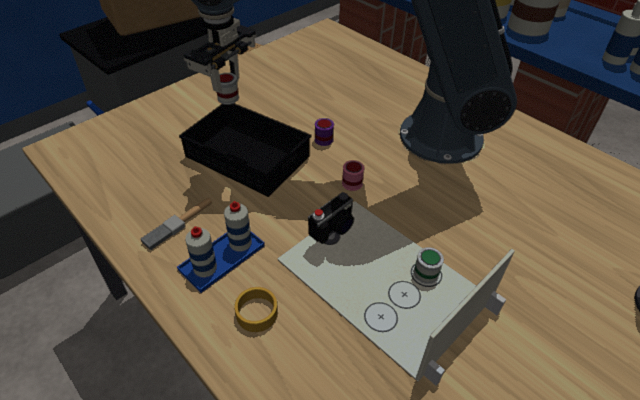

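Some travel was lost to the speed limit, as the interface warns. I'll make it up and then descend.

drive_tool(
  motion="-0.5 -0.1 0 0 0 -0.02 -1;-0.5 -0.1 0 0 0 0 -1;0 0 1 0 0 0 -1;0 0 1 0 0 0 -1;0 0 1 0 0 0 -1;0 0 1 0 0 0 -1;0 0 1 0 0 0 -1;0 0 1 0 0 0 -1;0 0 0.6 0 0 0 -1;0 0 0.3 0 0 0 -1;0 0 0 0 0 0 -1;0 0 0 0 0 0 -1",
)

```text
clock: 40.45
position: [503.9, -384.2, 51.3]
ee_rot: [0.0, 0.615, 0.789, -0.0]
contact_force: [-0.1, 0.2, -1.9]
finger_gap: 55.3
```

Run:
```python
from h import *
plan((503,-383,40.6,104))
```

```text
now [ 503.9 -384.2   51.3] psi 104.1 tilt 0.04 gap 55.3 t 40.5 F [-0.1  0.2 -1.9] q [-0.72  0.7   1.54 -0.    0.9  -0.97]
 to (503, -383, 40.6, 104) turn 0.02 shift [ 0.06 -0.02  0.43]
```

drive_tool(
  motion="0 0 0.2 0 0 0 -1;0 0 0.12 0 0 0 -1;0 0 0.06 0 0 0 -1;0 0 0 0 0 0 -1;0 0 0 0 0 0 -1",
)

```text
clock: 40.87
position: [503.8, -383.5, 41.6]
ee_rot: [0.0, 0.615, 0.789, -0.0]
contact_force: [0.3, 0.1, -2.8]
finger_gap: 55.7
```

drive_tool(
  motion="0 0 0.04 0 0 0 -1;0 0 0 0 0 0 -1",
)

```text
clock: 41.03
position: [503.8, -383.6, 40.6]
ee_rot: [0.0, 0.615, 0.789, -0.0]
contact_force: [1.1, -0.1, -3.1]
finger_gap: 55.6
```

drive_tool(
  motion="0 0 0.03 0 0 0 -1;0 0 0 0 0 0 -1",
)

```text
clock: 41.2
position: [503.9, -383.6, 40.6]
ee_rot: [0.0, 0.615, 0.789, -0.0]
contact_force: [-2.2, 0.9, 5.7]
finger_gap: 55.5
```

drive_tool(
  motion="0 0 0 0 0 0 -0.1;0 0 0 0 0 0 0.2;0 0 0 0 0 0 0.6;0 0 0 0 0 0 0.6;0 0 0 0 0 0 0.6;0 0 -0.3 0 0 0 0.6;0 0 -0.8 0 0 0 0.6;0 0 -1 0 0 0 0.6;0 0 -1 0 0 0 1;0 0 -1 0 0 0 1;0 0 -1 0 0 0 1;0 0 -1 0 0 0 1;0 0 -1 0 0 0 1;0 0 0 0 0 0 1",
)

```text
clock: 42.37
position: [505.1, -384.7, 223.0]
ee_rot: [0.004, 0.615, 0.789, -0.0]
contact_force: [0.3, -0.4, 0.6]
finger_gap: 93.0
```

Run:
```python
from h import *
s=vision.read_camera("scene");cv2.imwrite("pics/s13.png",s)
t=vision.read_camera("top");cv2.imwrite("pics/t13.png",t)
for n,im in(("top",t),("scene",s)):
    for k in("red","green"):
        for b in blobs(im,k):
            if b[0][1]>80: print(n,k,b[0],b[1],ray(n,*b[0],67))
plan((440.4,287.3,222,91.6))
```

```text
top red [333.3  85.6] 67 [836.93166942 -72.98101921  67.        ]
top red [339. 128.] 69 [723.74781878 -78.6590118   67.        ]
top red [282.3 188.1] 37 [582.49088908  66.04267641  67.        ]
top red [476.9 208.4] 177 [ 504.17601059 -383.32659605   67.        ]
top red [420.7 315.6] 212 [ 274.59498494 -224.58766677   67.        ]
top green [205.9 267.8] 175 [408.86408894 246.81593034  67.        ]
scene red [324.  123.2] 79 [ 278.78127498 -219.62570288   67.        ]
scene red [228.7 128.6] 36 [ 496.70899948 -384.50546417   67.        ]
scene red [234.4 205.9] 83 [ 665.73477545 -127.73864713   67.        ]
scene red [318.3 211.7] 44 [529.40256747  22.94060025  67.        ]
scene red [195.8 231.4] 89 [ 779.29719131 -122.20533541   67.        ]
scene green [424.9 239. ] 175 [408.8587766 247.6869081  67.       ]
scene green [420.5 256.8] 65 [456.31835684 272.77557308  67.        ]
now [ 503.9 -383.6  218.2] psi 104.2 tilt 0.11 gap 93.1 t 42.5 F [-0.6  0.3  0. ] q [-0.72  0.5   1.42 -0.    1.21 -0.97]
 to (440.4, 287.3, 222, 91.6) turn 2.09 shift [26.9  -1.79 -0.15]
```

View pics/s13.png

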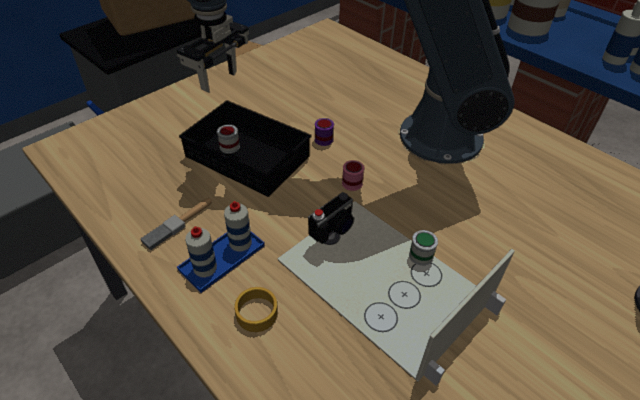

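View pics/t13.png

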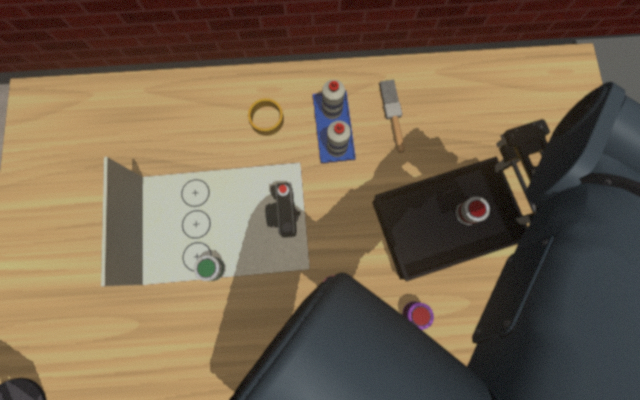

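Run:
```python
from h import *
plan((408.9,247.2,218,104),(408.9,247.2,218,91.6))
print(tri((424.9,239),(205.9,267.8)))
```

```text
now [ 503.9 -383.6  218.2] psi 104.2 tilt 0.11 gap 93.1 t 42.5 F [-0.6  0.3  0. ] q [-0.72  0.5   1.42 -0.    1.21 -0.97]
 to (408.9, 247.2, 218, 104) turn 0.03 shift [2.54e+01 2.42e+00 1.00e-02]
 to (408.9, 247.2, 218, 91.6) turn 2.07 shift [ 0.  0. -0.]
[408.68442685 247.24371379  66.44928065]
```

drive_tool(
  motion="0.5 0 0 0 0 0 1;0.9 0.1 0 0 0 0 1;0.9 0.1 0 0 0 0 1;0.9 0.1 0 0 0 0 1;0.9 0.1 0 0 0 0 1;0.9 0.1 0 0 0 0 1;0.9 0.1 0 0 0 0 1;0.9 0.1 0 0 0 0 1;0.9 0.1 0 0 0 0 1;0.9 0.1 0 0 0 0 1;0.9 0.1 0 0 0 0 1;0.9 0.1 0 0 0 0 1;0.9 0.1 0 0 0 0 1;0.9 0.1 0 0 0 0 1;0.9 0.1 0 0 0 0 1;0.9 0.1 0 0 0 0 1;0.9 0.1 0 0 0 0 1;0.9 0.1 0 0 0 0 1;0.9 0.1 0 0 0 0 1;0.9 0.1 0 0 0 0 1",
)

```text
clock: 44.13
position: [441.2, 55.8, 216.1]
ee_rot: [-0.001, 0.615, 0.789, -0.001]
contact_force: [0.4, -0.6, -0.3]
finger_gap: 93.2
```

drive_tool(
  motion="0.9 0.1 0 0 0 0 1;0.9 0.1 0 0 0 0 1;0.9 0.1 0 0 0 0 1;0.9 0.1 0 0 0 0 1;0.9 0.1 0 0 0 0 1;0.9 0 0 0 0 0 1;0.9 0 0 0 0 0 1;0.9 0 0 0 0 0 1;0.5 0 0 0 0 0 1;0 0 0 0 0 0.7 1;0 0 0 0 0 0.7 1;0 0 0 0 0 0.67 1;0 0 0 0 0 0 1;0 0 0 0 0 0 1",
)

```text
clock: 45.3
position: [406.8, 244.3, 216.4]
ee_rot: [-0.0, 0.696, 0.718, -0.001]
contact_force: [-0.1, -0.9, 0.3]
finger_gap: 93.3
```

Run:
```python
from h import *
s=vision.read_camera("scene");cv2.imwrite("pics/s14.png",s)
for b in blobs(s,"green"): print(b[0],b[1],ray("scene",*b[0],67))
plan((408.7,247.3,38,91.6))
```

```text
[425.  239.1] 180 [408.92547912 248.02360548  67.        ]
[420.2 256.8] 66 [456.8042934  272.33044526  67.        ]
now [406.9 244.3 216.6] psi 91.9 tilt 0.07 gap 93.1 t 45.4 F [-0.1  0.4 -0.4] q [0.44 0.22 1.84 0.   1.09 0.41]
 to (408.7, 247.3, 38, 91.6) turn 0.05 shift [0.12 0.08 7.14]
```

View pics/s14.png

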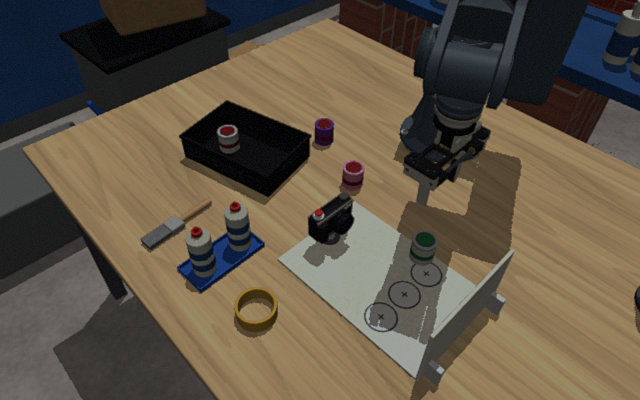

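drive_tool(
  motion="0.12 0.08 0.8 0 0 0.05 1;0 0 1 0 0 0 1;0 0 1 0 0 0 1;0 0 1 0 0 0 1;0 0 1 0 0 0 1;0 0 1 0 0 0 1;0 0 0.8 0 0 0 1;0 0 0.4 0 0 0 1;0 0 0 0 0 0 0.5;0 0 0 0 0 0 0;0 0 0 0 0 0 -1;0 0 0 0 0 0 -1;0 0 0 0 0 0 -1;0 0 0 0 0 0 -1;0 0 0 0 0 0 -1;0 0 0 0 0 0 -1",
)

```text
clock: 46.68
position: [409.2, 247.7, 42.7]
ee_rot: [0.0, 0.698, 0.716, 0.0]
contact_force: [-2.2, -1.1, 6.7]
finger_gap: 55.4
```

drive_tool(
  motion="0 0 -0.3 0 0 0 -1;0 0 -1 0 0 0 -1;0 0 -1 0 0 0 -1;0 0 -1 0 0 0 -1;0 0 -1 0 0 0 -1;0 0 -1 0 0 0 -1;0 0 -1 0 0 0 -1;0 0 -1 0 0 0 -1",
)

```text
clock: 47.35
position: [408.7, 247.4, 226.3]
ee_rot: [0.0, 0.698, 0.716, 0.0]
contact_force: [1.4, 0.4, -1.1]
finger_gap: 55.1
```

Run:
```python
from h import *
s=vision.read_camera("scene");cv2.imwrite("pics/s15.png",s)
plan((471,-257,222,91.6),(471,-257,222,104))
```

```text
now [410.5 248.3 230.9] psi 91.4 tilt 0.38 gap 55.9 t 47.4 F [1.7 0.6 3.9] q [0.45 0.21 1.82 0.   1.11 0.42]
 to (471, -257, 222, 91.6) turn -0.03 shift [-20.27   1.85   0.35]
 to (471, -257, 222, 104) turn -2.07 shift [0. 0. 0.]
```

View pics/s15.png

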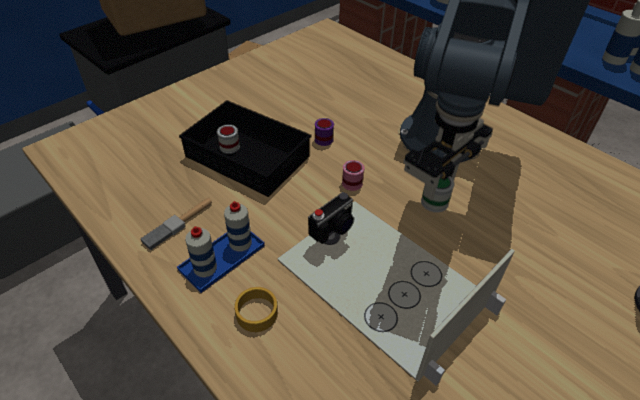

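drive_tool(
  motion="-0.5 0 0 0 0 0 -1;-0.9 0.1 0 0 0 0 -1;-0.9 0.1 0 0 0 0 -1;-0.9 0.1 0 0 0 0 -1;-0.9 0.1 0 0 0 0 -1;-0.9 0.1 0 0 0 0 -1;-0.9 0.1 0 0 0 0 -1;-0.9 0.1 0 0 0 0 -1;-0.9 0.1 0 0 0 0 -1;-0.9 0.1 0 0 0 0 -1;-0.9 0.1 0 0 0 0 -1;-0.9 0.1 0 0 0 0 -1;-0.9 0.1 0 0 0 0 -1;-0.9 0.1 0 0 0 0 -1;-0.9 0.1 0 0 0 0 -1;-0.9 0.1 0 0 0 0 -1;-0.9 0.1 0 0 0 0 -1;-0.9 0.1 0 0 0 0 -1;-0.9 0.1 0 0 0 0 -1;-0.9 0.1 0 0 0 0 -1",
)

```text
clock: 49.07
position: [466.3, -192.4, 223.2]
ee_rot: [-0.001, 0.698, 0.716, -0.0]
contact_force: [-0.2, 0.3, -1.9]
finger_gap: 55.3
```

drive_tool(
  motion="-0.9 0 0 0 0 0 -1;-0.9 0 0 0 0 0 -1;-0.6 0 0 0 0 0 -1;-0.3 0 0 0 0 0 -1;0 0 0 0 0 -0.7 -1;0 0 0 0 0 -0.7 -1;0 0 0 0 0 -0.67 -1;0 0 0 0 0 0 -1;0 0 0 0 0 0 -1",
)

```text
clock: 49.82
position: [469.0, -258.1, 224.2]
ee_rot: [-0.0, 0.617, 0.787, 0.0]
contact_force: [0.5, -0.6, -1.0]
finger_gap: 55.6
```

Run:
```python
from h import *
plan((471,-257,48,104))
```

```text
now [ 469.  -258.1  224.2] psi 103.7 tilt 0.05 gap 55.6 t 49.8 F [ 0.5 -0.6 -1. ] q [-0.59  0.32  1.68  0.    1.14 -0.83]
 to (471, -257, 48, 104) turn -0.04 shift [0.02 0.09 7.05]
```

drive_tool(
  motion="0 0.09 0.5 0 0 -0.04 -1;0 0 1 0 0 0 -1;0 0 1 0 0 0 -1;0 0 1 0 0 0 -1;0 0 1 0 0 0 -1;0 0 1 0 0 0 -1;0 0 0.8 0 0 0 -1;0 0 0.5 0 0 0 -1;0 0 0.2 0 0 0 -1;0 0 0 0 0 0 -1;0 0 0 0 0 0 -1",
)

```text
clock: 50.73
position: [471.7, -258.1, 50.1]
ee_rot: [0.0, 0.615, 0.788, 0.0]
contact_force: [0.6, -0.9, -0.6]
finger_gap: 55.6
```

drive_tool(
  motion="0 0 0.15 0 0 0 -1;0 0 0.1 0 0 0 -1;0 0 0.03 0 0 0 -1;0 0 0 0 0 0 -1;0 0 0 0 0 0 -1",
)

```text
clock: 51.15
position: [471.6, -258.1, 42.8]
ee_rot: [0.0, 0.615, 0.788, 0.0]
contact_force: [0.1, -0.2, -1.8]
finger_gap: 55.3
```

drive_tool(
  motion="0 0 0.04 0 0 0 -1;0 0 0 0 0 0 -1",
)

```text
clock: 51.32
position: [471.6, -258.1, 41.8]
ee_rot: [0.0, 0.615, 0.788, 0.0]
contact_force: [0.1, -0.3, -1.8]
finger_gap: 55.5
```

drive_tool(
  motion="0 0 0.03 0 0 0 -1;0 0 0 0 0 0 -1",
)

```text
clock: 51.48
position: [471.7, -258.2, 41.8]
ee_rot: [0.0, 0.615, 0.789, 0.0]
contact_force: [-3.0, 2.0, 10.3]
finger_gap: 55.3
```

drive_tool(
  motion="0 0 -0.02 0 0 0 -0.1;0 0 0 0 0 0 0.2;0 0 0 0 0 0 0.6;0 0 0 0 0 0 0.6;0 0 0 0 0 0 0.6;0 0 -0.3 0 0 0 0.6;0 0 -0.8 0 0 0 0.6;0 0 -1 0 0 0 0.6;0 0 -1 0 0 0 0.6;0 0 -1 0 0 0 0.6;0 0 -1 0 0 0 0.6;0 0 -1 0 0 0 0.6;0 0 -1 0 0 0 0.6;0 0 -1 0 0 0 0.6;0 0 0 0 0 0 0.6;0 0 0 0 0 0 0.6;0 0 0 0 0 0 0.6",
)

```text
clock: 52.9
position: [471.1, -257.8, 243.4]
ee_rot: [-0.0, 0.615, 0.789, -0.0]
contact_force: [0.4, -0.2, -0.2]
finger_gap: 74.2
```

Run:
```python
from h import *
s=vision.read_camera("scene");cv2.imwrite("pics/s16.png",s)
t=vision.read_camera("top");cv2.imwrite("pics/t16.png",t)
for n,im in(("top",t),("scene",s)):
    for k in("red","green"):
        for b in blobs(im,k):
            if b[0][1]>80: print(n,k,b[0],b[1],ray(n,*b[0],66))
plan()
```

```text
top red [333.4  85.5] 66 [837.72796124 -73.32277177  66.        ]
top red [338.9 128. ] 68 [724.17462215 -78.49498285  66.        ]
top red [282.3 188.1] 35 [582.73782994  66.13099471  66.        ]
top red [333.6 287.6] 187 [346.7259604  -37.99844323  66.        ]
top red [418.3 314.6] 137 [ 276.92630013 -219.82297829   66.        ]
top green [425.1 225.9] 181 [ 471.43620185 -258.67356659   66.        ]
scene red [324.  123.2] 79 [ 277.84660927 -220.57267053   66.        ]
scene red [226.8 130.3] 83 [ 504.6455027  -382.87841104   66.        ]
scene red [352.6 165.5] 80 [348.92583299 -37.40919774  66.        ]
scene red [234.4 205.9] 83 [ 665.24750956 -128.57937397   66.        ]
scene red [318.2 211.7] 45 [528.93400535  22.1126584   66.        ]
scene red [195.9 231.4] 88 [ 778.77165108 -122.88437721   66.        ]
scene green [263.4 146.2] 99 [ 472.18700387 -257.54430698   66.        ]
scene green [264.7 161.5] 56 [ 509.3602227  -205.69932419   66.        ]
now [ 471.  -257.7  242.9] psi 104.1 tilt 0.11 gap 74.5 t 53.0 F [-0.8  0.8 -0.4] q [-0.59  0.3   1.66  0.    1.18 -0.83]
```

View pics/s16.png

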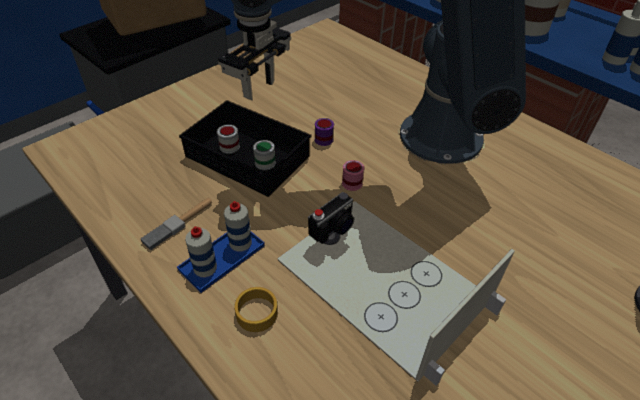

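View pics/t16.png

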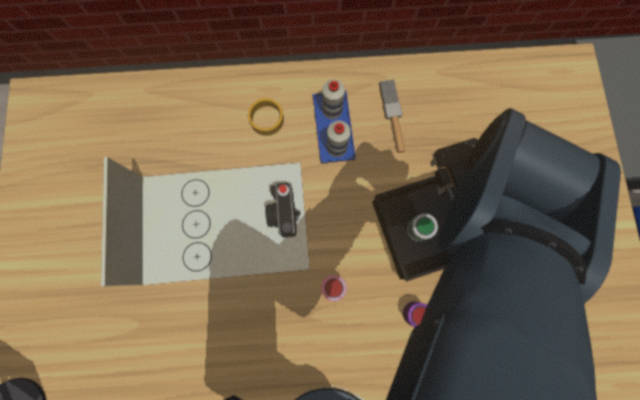

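Both tins stand upright in the crate (scene px 227,130 and 263,146). Glue stands in the tray (237,230), the bystanders are where they were, and the arm is clear.

```bash
python3 -c "
from rig import r
print(r.job_done())"
```

```text
the job is handed in; nothing more can be done
None
```

The job is done and handed in at about 53 s of the 210 s allowed. The interface gives no verdict.

- **What I did:** I stood the glue bottle in the free end of the blue tray, then put the green tin on mark 0 and the maroon tin on mark 2. The ochre tin was absent. I held the shutter at its halfway stop for about 1.1 s at about 6 N. I then pressed it to its end stop, 8 mm down with up to 22 N upward, and let it up. Both tins then went into the black crate.
- **Before the picture:** the camera images put both tins within about 1 mm of their marks.
- **Knocked tin:** after the picture the green tin was shifted about 5 cm on the board, still upright. I found it again in the images and picked it up from there.
- **Last checks:** both tins stand upright in the crate. The glue is upright in the tray. The spare bottle, tape, brush and the pink and purple look-alikes look unmoved, and the gripper is empty and clear. The two cameras agreed to about 1 mm on the green tin. The maroon tin's final check rests on the scene camera alone, because the arm hid it from the top camera.
- **Lost travel:** one carry move came up about 25 mm short; I made that up before lowering the tin.

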